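# Press home the vent plug in the toddler cup

## Task

Get the toddler cup under the spice shelf ready for filling: take off its grey lid and lay it flat, right way up, in the middle of the clear half of the aluminium tray. Then take the wooden spoon from the slanted stand, dip it into the cup to push the raised vent plug in the cup's floor fully down with the spoon's tip, and stand the spoon back in the stand, tip down. Lower things rather than dropping them, do not bump the shelf, keep the cup standing in its place, and leave the teapot, jar and sugar bowl alone.

Things in the scene. Friction and masses are not known exactly. Their poses are not given: they have to be found in the camera images.
- rack_edge (a point): Middle of the front lower edge of the board of a fixed narrow wooden spice shelf; x points away from the robot, under the board. The board is 880 mm long (y), 64 mm deep (x), 16 mm thick, underside 235 mm up, on 60 x 18 mm uprights at y = -420 and +420 mm. The cup's centre is about 25 mm behind this edge, so it cannot be reached from straight above.
- rack: The same spice shelf. Origin on the work surface 25 mm behind the front edge of the board, mid-length. Tins up to 60 mm high stand on the board, more than 250 mm from its middle.
- cup: Loose low teal toddler cup with two small side handles, 160 g. Origin: centre of its underside. 65 mm high, 90 mm outside diameter at the rim (76 mm at the foot), wall 3.5 mm, inner floor 6 mm up; handles reach 67 mm from the axis along its y and -y, 17 to 55 mm up. The lid is on it at the start.
- cup_rim (a point): Centre of the cup's mouth, 65 mm above its underside. Inside diameter here 83 mm.
- plug_top (a point): Centre of the top of the white vent plug in the middle of the cup's floor: a flat button 30 mm across, 6 mm thick. Its top is 22 mm above the cup's underside when fully raised and 12 mm when fully down.
- plug (a joint): How far the vent plug has been pushed down, m: 0 raised, 0.010 fully down. It takes about 3 N to move and stays where it is left.
- lid_tab (a point): Centre of the upright grip tab on the loose grey hard silicone cup lid (60 g): tab 32 mm long (lid x), 12 mm thick (lid y), 26 mm high. Below it a disc 92 mm across, 5 mm thick, top 13 mm below this point, then a centring boss 72 mm across, 6 mm deep, underside 24 mm below this point. On the cup the disc lies on the rim, the boss loosely inside the mouth.
- lid: The same lid; origin: centre of the underside of the boss.
- spoon_center (a point): Half-way along the loose flat beech stirring spoon: 200 mm long, 10 mm thick (its x), 60 g; z points up the handle away from the tip, y across its width. Handle 16 mm wide from 61 to 200 mm above the tip; blade 36 mm wide, 50 mm long, square-ended.
- spoon: The same spoon; origin at the tip. It starts tip down in the slanted stand, leaning 30 degrees from vertical, handle top towards the robot's side, its face on the lower wall of the pocket.
- spoon_tip (a point): Middle of the spoon's square end.
- stand: Fixed slanted aluminium utensil stand on a 150 x 80 mm foot. Origin on the work surface, 73 mm (along -x) from below pocket_floor; its pocket leans 30 degrees from vertical towards the stand's -x. The pocket is 30 mm (in the leaning direction) by 56 mm (y) inside, walls 4 mm, 86 mm deep.
- pocket_floor (a point): Centre of the floor of the stand's pocket, 25 mm above the work surface.
- pocket_mouth (a point): Centre of the mouth of the stand's pocket. The line from pocket_floor to here is the pocket's axis.
- tray: Fixed aluminium tray, 134 mm (x) by 260 mm (y), rim 14 mm high, floor and walls 4 mm thick. Origin: centre of its underside. The sugar bowl stands in its +y half; the -y half is clear.
- bowl: Loose white ceramic sugar bowl, 68 mm across, 45 mm high, on the tray. Origin: centre of its underside.
- teapot: Loose small white ceramic teapot with a hinged flap on top, about 95 mm high, body 100 mm across, spout to its -y (reaching 78 mm from the axis), handle to its +y (74 mm). Stands under the spice shelf beside the cup. Origin: centre of its underside.
- jar: Loose glass jar with a steel lid, 68 mm across, 125 mm high. Origin: centre of its underside.

How it is judged:
By the outcome, as a careful person would: the job done as asked, in the order asked, and still so for the second after the job is handed in, with the robot touching nothing.
It also fails if it takes over 72 s, if anything falls off the work surface, if the arm or the gripper's body presses on something with over 40 N, if the wrist force passes 120 N, or if a joint passes its speed limit or range.

## Robot

A 7-joint arm with a two-finger parallel gripper is mounted at the origin on the work surface. World frame = base frame: x ahead of the robot, y to its left, z up, the work surface at z = 0. Lengths are in m, angles in rad, forces in N, time in s.
With the tool pointing down it reaches from about 0.425 to 0.875 m from the base axis. Payload 4.7 kg.
Tool frame: the origin (TCP) lies on the centre line of the jaws, within the pads' length; the fingertips stand ahead of it and the grasp point (between the pads) lies 2 mm behind it (nose_length is the z of the fingertips in the tool frame, in m); z points along the fingers, y is the line along which they close (so a half turn about z gives the same grasp; the last joint's range is limited). The gripper opens to 87 mm and grips with 3 to 60 N. Pads are 19 mm wide; open, the fingers measure 117 mm over their backs; the gripper's body (75 mm by 190 mm) begins 51 mm behind the grasp point.
Start: joints at [1.178, 0.321, -0.07, 1.45, 0.023, 1.371, -0.057], TCP at [0.257, -0.597, 0.24] pointing down, gripper open.
Joint ranges: [-2.86, 2.86], [-0.3, 2.09], [-1.38, 1.24], [0.06, 2.45], [-1.56, 4.7], [0.09, 2.05], [-2.69, 2.69]. Speed limits (rad/s): [2.57, 2.57, 3.14, 3.14, 3.14, 3.14, 3.14].

## Interface

Orientations are given as a rotation vector (axis times angle).
In Python, from bench import * gives the robot as it stands.
- The arm moves only by the tool send_rows, never from a script. Its arguments are lists of equal length, an entry for each row: "xyz": the shift along the tool's x, y, z in mm, a list of three; "dr": the turn, a rotation vector about the tool's x, y, z in rad, a list of three. A call has exactly 10 rows; each row is the pose to reach, as a shift and turn from the pose commanded when the call began, along the tool's axes at that moment; what a row does not reach only later rows make up. A row lasts 1/12 s, in which the tool goes at most 41.7 mm and 7.16 degrees, less where a joint would pass 70% of its speed; a pose out of reach is approached as far as the arm can. A call with a gripper value outside its range is refused whole. "jaw" is the finger opening in mm, from 0 to 87, set as the call begins (left out, the last holds). The fingers move at their own pace and stop on an object; "grip_force" is the grip in N (left out, the last holds). Time passes only in rows, so rows that repeat a pose let the fingers close, or fill a call up. It gives the time, the measured TCP pose, the force, the opening and the grip force at its end, in the units of the state.
- get_state(): the state, without advancing time (a new reading comes with each control period).
- get_image(name): name is "scene" or "top" or "wrist"; returns the picture (400x640x3 uint8, red, green, blue); there is no depth.
- calibration(name): a dict with "vfov" (degrees; the focal length in pixels is half the picture's height over the tangent of half this angle, whatever the lens; pixels are square), "cx", "cy" (the principal point, pixels), "rvec" (rotation vector, rad) and "tvec" (3), from world to camera coordinates, as OpenCV has them; the wrist camera has in their place "hand_eye" (4x4, takes a point from camera to tool coordinates, whose origin is the TCP and whose axes are the flange's). Camera axes: x right, y down, z forward; pixel columns grow to the right and rows downward; lengths in m; the calibration is good to about 2 mm. A picture is of the moment at which its call begins: read the wrist's pose just before it. calibration takes no time and is no camera call.
- close_job(): hands the job in; it is judged then, once.
The state is a dict: "time": time; "joint_positions": joint angles; "qd": joint speeds; "joint_torque": joint torques, N m; "position": TCP position; "tool_rot": TCP orientation; "ft_force": force on the tool from outside, world axes, zero at the start; "torque": the same for the moment, N m; "grip_width": opening from 0.0 (shut) to 1.0 (fully open); "grip_force": force on a finger pad.
Only numpy, scipy, OpenCV 4.12 (cv2) and the standard library are available. Lean on these libraries where they do the work, as an engineer would, in place of code of your own. Each camera call takes 0.05 s, during which the arm holds its last target. There are 200 camera calls.

## Working session

There is one attempt and no reset: what is moved stays moved. The work goes in short steps, Python scripts to look and compute and a tool call to move; the robot and the scene stay as the last step left them, time stands still between calls to the robot, and variables do not carry over. Pictures are saved under pics/ and viewed, at most 10 in all, crops included, and the job is handed in when it is done.

Besides the shell and the picture viewer there is one more tool, called after "Call:" as name(argument=value, ...), one argument or row to a line, values as JSON. send_rows: Moves the arm, as the interface text tells. Its arguments: {"type":"object","properties":{"xyz":{"type":"array"},"dr":{"type":"array"},"jaw":{"type":"number"},"grip_force":{"type":"number"}},"required":["xyz","dr"]}

```bash
mkdir -p pics; ls; cat > h.py <<'E'
from bench import *
import numpy as np, cv2
from scipy.spatial.transform import Rotation as R
def cam(n,st=None):
    c=calibration(n); f=200/np.tan(np.radians(c["vfov"])/2)
    if n=="wrist":
        H=np.array(c["hand_eye"]); st=st or get_state(); Rt=R.from_rotvec(st["tool_rot"]).as_matrix()
        Rw=Rt@H[:3,:3]; o=Rt@H[:3,3]+np.array(st["position"])
    else:
        Rc=cv2.Rodrigues(np.array(c["rvec"],float))[0]; Rw=Rc.T; o=-Rc.T@np.array(c["tvec"]).ravel()
    return f,c["cx"],c["cy"],Rw,o
def ray(C,u,v):
    f,cx,cy,Rw,o=C; d=Rw@np.array([(u-cx)/f,(v-cy)/f,1]); return o,d/np.linalg.norm(d)
def onz(C,u,v,z):
    o,d=ray(C,u,v); return o+d*(z-o[2])/d[2]
def tri(C1,p1,C2,p2):
    (a,d),(b,e)=ray(C1,*p1),ray(C2,*p2)
    s=np.linalg.lstsq(np.c_[d,-e],b-a,rcond=None)[0]; p,q=a+s[0]*d,b+s[1]*e
    return (p+q)/2,np.linalg.norm(p-q)
def proj(C,P):
    f,cx,cy,Rw,o=C; q=(np.array(P)-o)@Rw; return f*q[0]/q[2]+cx,f*q[1]/q[2]+cy
def save(n,name):
    im=get_image(n); cv2.imwrite(f"pics/{name}.png",im[:,:,::-1]); return im
E
python3 - <<'E'
from h import *
np.set_printoptions(precision=3,suppress=True)
for n in("scene","top","wrist"):
    save(n,n+"0"); c=calibration(n); print(n,c.keys(),c.get("dist")); C=cam(n); print(C[0],C[1],C[2],C[4],C[3][:,2])
s=get_state(); print(s)
E
```

```text
pics
scene dict_keys(['vfov', 'cx', 'cy', 'rvec', 'tvec']) None
399.26094044724334 325.25590724460534 197.53702733173685 [0.309 0.583 0.825] [ 0.272 -0.618 -0.738]
top dict_keys(['vfov', 'cx', 'cy', 'rvec', 'tvec']) None
498.36609705315567 323.5447565708183 193.45485957200475 [0.467 0.026 1.145] [ 0.054  0.032 -0.998]
wrist dict_keys(['vfov', 'cx', 'cy', 'hand_eye']) None
309.14078604348197 313.4417229379869 197.8509919932928 [ 0.329 -0.565  0.382] [-0.261 -0.111 -0.959]
{'time': 0.15, 'joint_positions': array([ 1.178,  0.322, -0.07 ,  1.451,  0.023,  1.371, -0.057]), 'qd': array([ 0.001, -0.002, -0.   , -0.004, -0.001,  0.002,  0.   ]), 'joint_torque': array([ -0.   , -49.179,  -0.405, -31.288,  -0.064,   0.04 ,   0.   ]), 'position': array([ 0.257, -0.597,  0.239]), 'tool_rot': array([-3.075, -0.634,  0.001]), 'ft_force': array([ 0.84 ,  0.313, -0.384]), 'torque': array([0.04 , 0.008, 0.011]), 'grip_force': 0.0, 'grip_width': 0.9985524577127948}
```

```bash
python3 - <<'E'
import cv2,numpy as np
a=cv2.imread("pics/scene0.png");b=cv2.imread("pics/top0.png")
cv2.imwrite("pics/both0.png",cv2.resize(np.vstack([a,b]),(480,600)))
E
```

```text
(no output)
```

View pics/scene0.png

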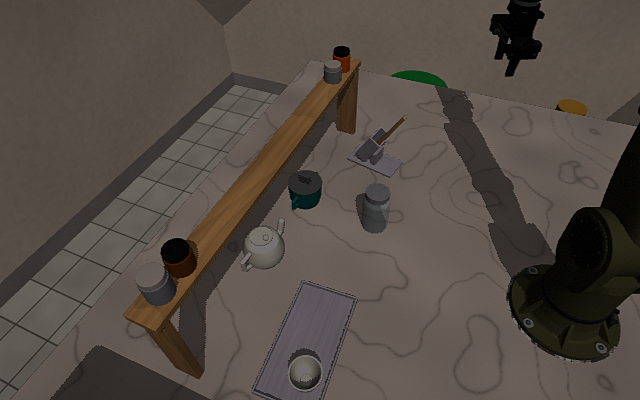

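View pics/top0.png

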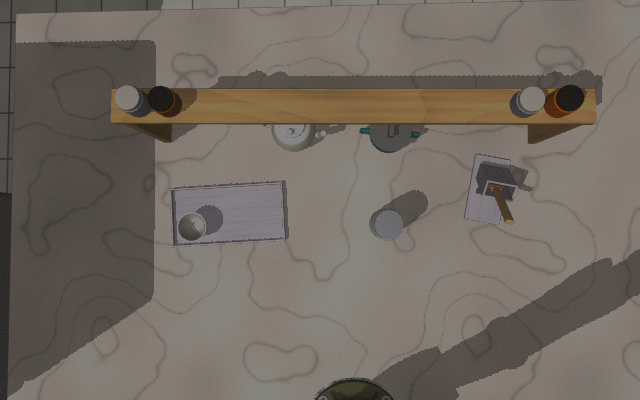

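The scene view shows the cup at about (305,190), the lid tab at (306,178), the stand at (375,155), the jar at (375,205), the teapot at (263,247) and the tray at (305,340). In the top view the shelf's front edge runs along row 124, the cup is at (390,130), the stand at (490,190) and the tray corners are at (172,188), (284,181), (286,238) and (175,245). I'll enlarge crops for precision.

```bash
python3 - <<'E'
import cv2,numpy as np
a=cv2.imread("pics/scene0.png")[100:220,270:430];b=cv2.imread("pics/top0.png")[110:230,355:515+20]
a=cv2.resize(a,(800,600),interpolation=cv2.INTER_CUBIC)  #5x
b=cv2.convertScaleAbs(cv2.resize(b,None,fx=4.4,fy=4.4,interpolation=cv2.INTER_CUBIC),alpha=1.5)
cv2.imwrite("pics/a.png",cv2.convertScaleAbs(a,alpha=1.6)); cv2.imwrite("pics/b.png",b); print(b.shape)
from h import *
np.set_printoptions(precision=3,suppress=True)
C=cam("top");S=cam("scene")
print("tray",[onz(C,*p,.014)[:2] for p in[(172,188),(284,181),(286,239),(175,245)]])
print("rack",[onz(C,*p,.251)[:2] for p in[(111,124),(596,124)]])
print("bowl",onz(C,191,227,.045)[:2],"jar",onz(C,388,223,.125)[:2])
print("cup?",onz(C,390,130,.07), tri(S,(306,178),C,(394,131)))
E
```

```text
(528, 792, 3)
tray [array([0.545, 0.411]), array([0.558, 0.152]), array([0.426, 0.149]), array([0.414, 0.403])]
rack [array([0.648, 0.444]), array([ 0.634, -0.431])]
bowl [0.455 0.357] jar [ 0.461 -0.072]
cup? [ 0.661 -0.085  0.07 ] (array([ 0.659, -0.092,  0.075]), np.float64(0.0028357025120280296))
```

View pics/a.png

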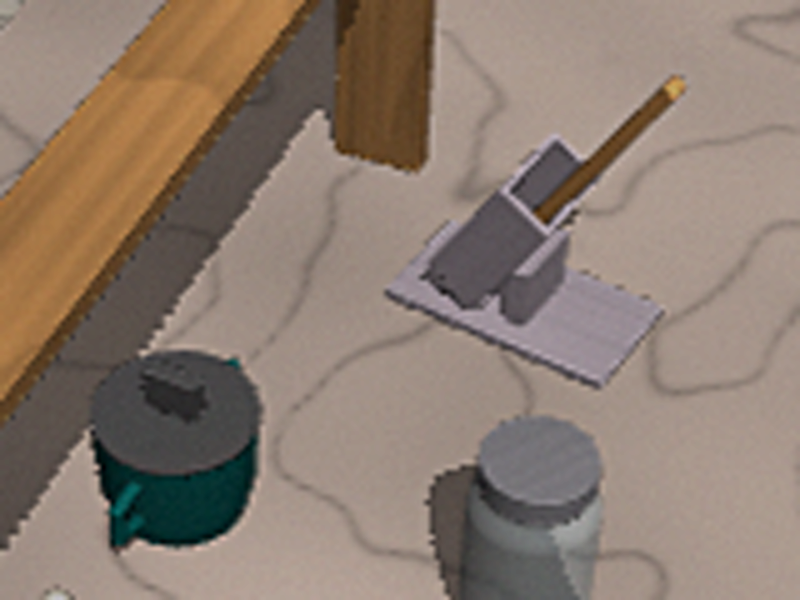

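View pics/b.png

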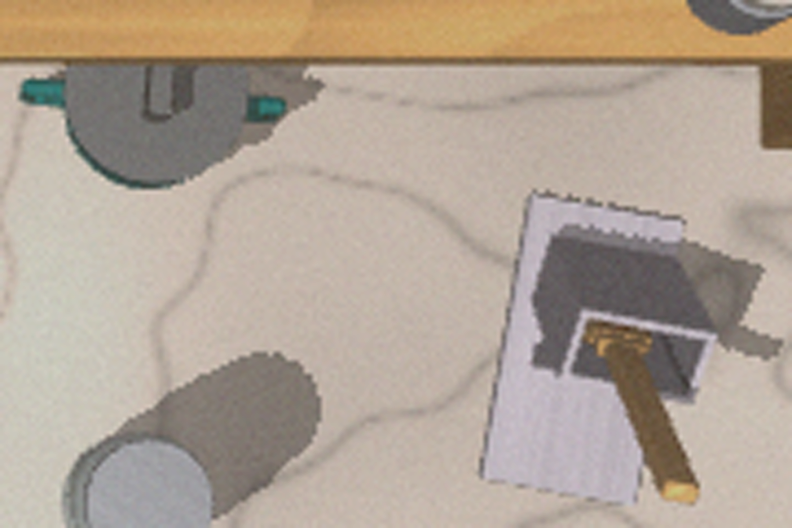

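The crops show the lid disc centred at about (390.7,129.6) in the full top view, with its tab running roughly along x. The cup handles are at (364.5,131) and (415.7,134.5). The spoon handle end is at (509.5,221) in top and (405,117) in scene, and the pocket mouth is centred near (501,190) in top.

```bash
cat >> h.py <<'E'
np.set_printoptions(precision=3,suppress=True)
def rot(psi,th):
    p,t=np.radians(psi),np.radians(th); h=np.array([np.cos(p),np.sin(p),0]); k=np.array([0,0,1.])
    z=np.sin(t)*h-np.cos(t)*k; x=np.cos(t)*h+np.sin(t)*k; return np.c_[x,np.cross(z,x),z]
def go(p,Rm,pc=None,Rc=None):
    s=get_state(); Rc=R.from_rotvec(s["tool_rot"]).as_matrix() if Rc is None else Rc; pc=s["position"] if pc is None else pc
    return "shift mm",np.round(Rc.T@(np.array(p)-pc)*1e3,1),"dr",np.round(R.from_matrix(Rc.T@Rm).as_rotvec(),3)
E
python3 - <<'E'
from h import *
import bench; print([n for n in dir(bench) if not n.startswith('_')], getattr(bench,'nose_length',None))
C=cam("top");S=cam("scene")
print("rack",[onz(C,*p,.235)[:2] for p in[(111,124.3),(390,124.3),(596,124.3)]])
print("lid",onz(C,390.7,129.6,.07),onz(S,305.2,182.6,.07))
print("handles",onz(C,364.5,131,.05),onz(C,415.7,134.5,.05))
f=lambda x,y:(x/4.4+355,y/4.4+110)
g=lambda x,y:(x/5+270,y/5+100)
print("stand foot",[onz(C,*f(*q),.004)[:2] for q in[(535,195),(685,219),(637,503),(484,478)]])
print("scene foot",[onz(S,*g(*q),.004)[:2] for q in[(388,292),(603,385),(664,313)]])
m=[(582,310),(717,334),(692,400),(566,370)]
mz=.025+.086*.866
print("mouth",[onz(C,*f(*q),mz) for q in m])
T,e=tri(S,g(677,88),C,f(680,491)); print("spoon top",T,e)
s=get_state(); print(rot(-3,50)); tab=np.array([.661,-.088,.085]); Rt=rot(-3,50)
print(go([.45,-.12,.33],Rt)); print(tab-.11*Rt[:,2])
print(R.from_rotvec(s["tool_rot"]).as_matrix())
E
```

```text
['MotionError', 'calibration', 'close_job', 'get_image', 'get_state', 'nose_length'] 0.017
rack [array([0.65 , 0.452]), array([ 0.642, -0.068]), array([ 0.636, -0.44 ])]
lid [ 0.662 -0.086  0.07 ] [ 0.658 -0.08   0.07 ]
handles [ 0.664 -0.031  0.05 ] [ 0.654 -0.143  0.05 ]
stand foot [array([ 0.614, -0.287]), array([ 0.601, -0.364]), array([ 0.454, -0.335]), array([ 0.468, -0.258])]
scene foot [array([ 0.612, -0.281]), array([ 0.467, -0.253]), array([ 0.451, -0.326])]
mouth [array([ 0.547, -0.282,  0.099]), array([ 0.535, -0.345,  0.099]), array([ 0.504, -0.332,  0.099]), array([ 0.519, -0.274,  0.099])]
spoon top [ 0.461 -0.296  0.187] 0.0017210965098307107
[[ 0.642 -0.052  0.765]
 [-0.034 -0.999 -0.04 ]
 [ 0.766  0.    -0.643]]
('shift mm', array([ 365.8, -361.5,  -90.8]), 'dr', array([-0.202,  0.857,  0.429]))
[ 0.577 -0.084  0.156]
[[ 0.918  0.396 -0.001]
 [ 0.396 -0.918  0.001]
 [-0.    -0.001 -1.   ]]
```

Call:
send_rows(
  xyz=[
    [15,-15,-15],
    [40,-38,-30],
    [65,-62,-45],
    [90,-87,-60],
    [115,-112,-70],
    [140,-137,-80],
    [165,-162,-88],
    [190,-186,-90],
    [210,-207,-90],
    [220,-217,-90],
  ],
  dr=[
    [-0.01,0.04,0.02],
    [-0.02,0.08,0.04],
    [-0.035,0.14,0.07],
    [-0.05,0.2,0.1],
    [-0.06,0.26,0.13],
    [-0.075,0.32,0.16],
    [-0.09,0.38,0.19],
    [-0.1,0.44,0.22],
    [-0.115,0.48,0.24],
    [-0.12,0.51,0.26],
  ],
  jaw=60,
)

```text
time: 0.98
position: [0.3741, -0.3068, 0.3295]
tool_rot: [3.014, 0.216, 0.81]
ft_force: [-0.6, 0.3, 0.4]
grip_width: 0.694
grip_force: 0.0
```

```bash
python3 - <<'E'
from h import *
s=get_state(); print(s["position"],s["time"],R.from_rotvec(s["tool_rot"]).as_matrix()[:,2])
print(go([.53,-.09,.205],rot(-3,50)))
E
```

```text
[ 0.374 -0.307  0.329] 0.9833 [ 0.5    0.023 -0.866]
('shift mm', array([ 101.1, -200.7,  190.6]), 'dr', array([-0.08 ,  0.345,  0.172]))
```

Call:
send_rows(
  xyz=[
    [8,-16,10],
    [20,-40,27],
    [32,-64,46],
    [44,-88,68],
    [56,-112,92],
    [68,-136,115],
    [80,-160,140],
    [90,-180,163],
    [98,-195,183],
    [101,-201,191],
  ],
  dr=[
    [-0.01,0.03,0.015],
    [-0.02,0.07,0.035],
    [-0.03,0.11,0.055],
    [-0.04,0.16,0.08],
    [-0.045,0.2,0.1],
    [-0.055,0.24,0.12],
    [-0.06,0.28,0.14],
    [-0.07,0.31,0.155],
    [-0.075,0.335,0.167],
    [-0.08,0.345,0.172],
  ],
  jaw=40,
)

```text
time: 1.82
position: [0.548, -0.0922, 0.1904]
tool_rot: [2.838, -0.061, 1.313]
ft_force: [0.2, 0.6, 0.3]
grip_width: 0.462
grip_force: 0.0
```

```bash
python3 - <<'E'
from h import *
s=get_state(); print(s["position"],s["time"])
im=save("wrist","w1"); C=cam("wrist",s)
print("tab proj",proj(C,[.660,-.086,.083]))
cv2.imwrite("pics/w1b.png",cv2.convertScaleAbs(im[:,:,::-1],alpha=1.8))
E
```

```text
[ 0.548 -0.092  0.19 ] 1.8167
tab proj (np.float64(304.1990416133251), np.float64(195.8950142148046))
```

View pics/w1b.png

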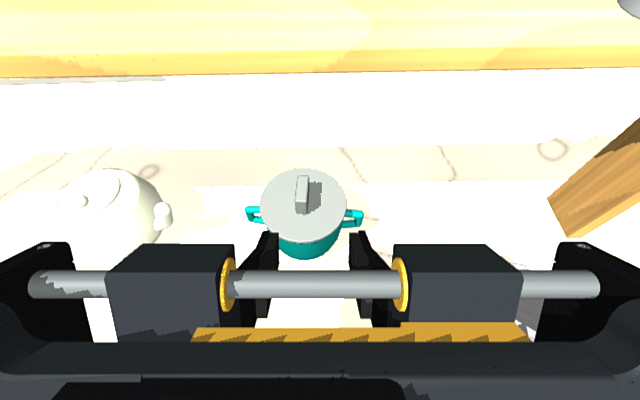

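The wrist view shows the lid disc at columns 260–347 and rows 169–242, with the tab upright at columns 296–309. The handles are at (252,215) and (358,217), and the fingers straddle the tab line at about column 313.

```bash
python3 - <<'E'
from h import *
im=cv2.imread("pics/w1.png"); s=get_state(); C=cam("wrist",s); print(s["position"],s["qd"].max())
print("disc",onz(C,303.5,205,.07),[onz(C,u,v,.07) for u,v in((260,205),(347,205),(303,169),(303,241))])
cr=cv2.convertScaleAbs(im[160:250,250:360],alpha=1.3); cv2.imwrite("pics/w1c.png",cv2.resize(cr,None,fx=6,fy=6,interpolation=cv2.INTER_CUBIC))
E
```

```text
[ 0.548 -0.092  0.19 ] 0.1754770948221661
disc [ 0.656 -0.084  0.07 ] [array([ 0.658, -0.039,  0.07 ]), array([ 0.655, -0.129,  0.07 ]), array([ 0.704, -0.085,  0.07 ]), array([ 0.616, -0.083,  0.07 ])]
```

View pics/w1c.png

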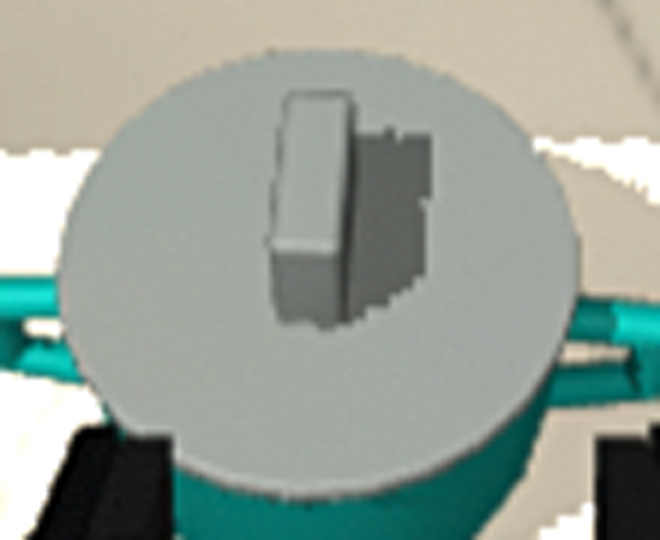

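The crop shows the tab's top-face corners at crop (286,92), (354,95), (340,250) and (272,243), at 6x with offset (250,160).

```bash
python3 - <<'E'
from h import *
s=get_state(); C=cam("wrist",s); print(s["position"],s["time"],s["qd"].max())
P=[onz(C,250+x/6,160+y/6,.096) for x,y in((286,92),(354,95),(340,250),(272,243))]
print(P,np.mean(P,0)); d=P[0]+P[1]-P[2]-P[3]; psi=np.degrees(np.arctan2(d[1],d[0])); print("yaw",psi)
E
```

```text
[ 0.548 -0.092  0.19 ] 1.8667 0.1754770948221661
[array([ 0.675, -0.08 ,  0.096]), array([ 0.674, -0.091,  0.096]), array([ 0.644, -0.088,  0.096]), array([ 0.646, -0.077,  0.096])] [ 0.66  -0.084  0.096]
yaw -5.4541041093749385
```

```bash
python3 - <<'E'
from h import *
Rt=rot(-5.5,50); t=np.array([.655,-.0835,.091]); print(go(t-.055*Rt[:,2],Rt))
E
```

```text
('shift mm', array([ -6.3, -14.6,  90.6]), 'dr', array([-0.044,  0.007,  0.035]))
```

Call:
send_rows(
  xyz=[
    [-1,-3,12],
    [-2,-6,28],
    [-3,-9,45],
    [-4,-12,60],
    [-5,-14,70],
    [-5,-14,76],
    [-5,-14,76],
    [-5,-14,76],
    [-5,-14,76],
    [-5,-14,76],
  ],
  dr=[
    [-0.01,0,0.01],
    [-0.02,0,0.02],
    [-0.03,0.005,0.03],
    [-0.04,0.005,0.035],
    [-0.04,0.005,0.035],
    [-0.04,0.005,0.035],
    [-0.04,0.005,0.035],
    [-0.04,0.005,0.035],
    [-0.04,0.005,0.035],
    [-0.04,0.005,0.035],
  ],
)

```text
time: 2.7
position: [0.6017, -0.0906, 0.1504]
tool_rot: [2.819, -0.154, 1.284]
ft_force: [0.5, -0.3, 0.7]
grip_width: 0.456
grip_force: 0.0
```

```bash
python3 - <<'E'
from h import *
im=save("wrist","w2");s=get_state(); C=cam("wrist",s); print(s["position"],s["qd"].max())
Rt=rot(-5.5,50); t=np.array([.655,-.0835,.091]); print(go(t,Rt),proj(C,[.66,-.084,.096]))
x=im[40:340,140:480]; cv2.imwrite("pics/w2b.png",cv2.resize(cv2.convertScaleAbs(x[:,:,::-1],alpha=1.3),None,fx=1.9,fy=1.9))
E
```

```text
[ 0.602 -0.09   0.151] 0.005952463676681888
('shift mm', array([-10.6, -11.6,  78.5]), 'dr', array([ 0.004,  0.018, -0.01 ])) (np.float64(299.90244622868784), np.float64(215.83358281055644))
```

View pics/w2b.png

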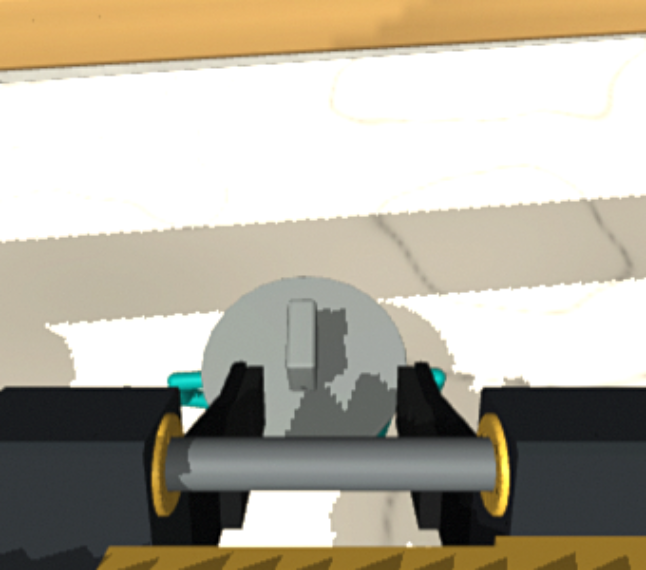

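Call:
send_rows(
  xyz=[
    [-3,-4,8],
    [-7,-8,20],
    [-10,-11,32],
    [-10.5,-11.5,44],
    [-10.5,-11.5,56],
    [-10.5,-11.5,66],
    [-10.5,-11.5,74],
    [-10.5,-11.5,78],
    [-10.5,-11.5,78],
    [-10.5,-11.5,78],
  ],
  dr=[
    [0.001,0.005,-0.003],
    [0.002,0.01,-0.006],
    [0.004,0.018,-0.01],
    [0.004,0.018,-0.01],
    [0.004,0.018,-0.01],
    [0.004,0.018,-0.01],
    [0.004,0.018,-0.01],
    [0.004,0.018,-0.01],
    [0.004,0.018,-0.01],
    [0.004,0.018,-0.01],
  ],
)

```text
time: 3.58
position: [0.6209, -0.0835, 0.1445]
tool_rot: [2.837, -0.123, 1.276]
ft_force: [0.5, 0.5, 0.6]
grip_width: 0.459
grip_force: 0.0
```

```bash
python3 - <<'E'
from h import *
s=get_state(); print(s["position"],s["ft_force"],s["qd"].max())
Rt=rot(-5.5,50); t=np.array([.655,-.0835,.091]); print(go(t,Rt)); C=cam("wrist",s)
print(cam("wrist",s)[4])
E
```

```text
[ 0.621 -0.083  0.144] [0.482 0.495 0.574] 0.015824799155206654
('shift mm', array([-17.5,  -2.5,  60.9]), 'dr', array([-0.014,  0.028,  0.003]))
[ 0.565 -0.078  0.297]
```

```bash
python3 - <<'E'
from h import *
s=get_state(); print(s["joint_positions"],s["joint_torque"])
E
```

```text
[ 1.536 -0.057 -1.38   2.304 -1.555  0.096 -0.014] [ -0.056  -3.844   1.636 -27.736  -0.391  -0.005  -0.026]
```

The arm has wound itself into its joint limits: joints 3, 5 and 6 are all at their stops. I'll fit a kinematic model from the two known states to pick a clean configuration.

```bash
cat > kin.py <<'E'
import numpy as np
from scipy.spatial.transform import Rotation as R
def fk(q,L,sg=(1,)*7,off=0.):
    h,a,b,c,e1,e2,e3=L; T=np.eye(3); p=np.array([0,0,h])
    q=np.array(q)*np.array(sg)
    Z=lambda t:R.from_euler('z',t).as_matrix(); Y=lambda t:R.from_euler('y',t).as_matrix()
    T=Z(q[0])@Y(q[1])@Z(q[2]); p=p+T@[e1,0,a]
    T=T@Y(q[3]); p=p+T@[-e1+0*e2,0,0]; T=T@Z(q[4]); p=p+T@[e2,0,b]
    T=T@Y(q[5])@Z(q[6]); p=p+T@[0,0,c]
    return p,T@Z(off)
E
python3 - <<'E'
from h import *; from kin import *
from scipy.optimize import least_squares
import itertools
s=get_state()
D=[([1.178,.321,-.07,1.45,.023,1.371,-.057],[.257,-.597,.24],R.from_rotvec([-3.075,-.634,.001]).as_matrix()),(s["joint_positions"],s["position"],R.from_rotvec(s["tool_rot"]).as_matrix())]
best=[]
for sg in itertools.product((1,-1),repeat=4):
  S=(sg[0],1,sg[1],1,sg[2],1,sg[3])
  def F(x):
    r=[]
    for q,p,M in D:
        P,T=fk(q,x[:7],S,x[7]); r+=list((P-p)*5)+list((T-M).ravel())
    return np.r_[r,x[4:7]*.01]
  for o in (0,1.57,3.14,-1.57):
    f=least_squares(F,[.3,.35,.35,.25,0,0,0,o]); best.append((f.cost,S,f.x))
best.sort(key=lambda b:b[0])
for b in best[:4]: print(*b)
E
```

```text
0.0011028919163542728 (-1, 1, -1, 1, -1, 1, -1) [ 5.182  5.204  3.982  6.539 -4.323 -0.33   0.     1.571]
0.001102891916354423 (-1, 1, -1, 1, -1, 1, -1) [ 5.182  5.204  3.982  6.539 -4.323 -0.33   0.     1.571]
0.001102891916354525 (-1, 1, -1, 1, -1, 1, -1) [ 5.182  5.204  3.982  6.539 -4.323 -0.33   0.     1.571]
0.0011028919163549775 (-1, 1, -1, 1, -1, 1, -1) [ 5.182  5.204  3.982  6.539 -4.323 -0.33   0.     1.571]
```

```bash
python3 - <<'E'
from h import *; from kin import *
s=get_state(); S=(-1,1,-1,1,-1,1,-1)
D=[([1.178,.321,-.07,1.45,.023,1.371,-.057],[.257,-.597,.24]),(s["joint_positions"],s["position"])]
for names in ([0,1,2,3],[0,1,2,3,4],[0,1,2,3,4,5]):
    A=np.vstack([np.c_[tuple(fk(q,np.eye(7)[i],S,1.5708)[0] for i in names)] for q,p in D]); b=np.r_[D[0][1],D[1][1]]
    x,r,rk,sv=np.linalg.lstsq(A,b,rcond=None); print(names,x,A@x-b,sv)
E
```

```text
[0, 1, 2, 3] [0.226 0.476 0.509 0.335] [ 0.023  0.012  0.002  0.002  0.013 -0.002] [2.459 1.275 0.557 0.142]
[0, 1, 2, 3, 4] [-0.161  0.259  0.263 -0.026  0.271] [ 0.024  0.01  -0.002 -0.001  0.001  0.002] [2.693 2.311 0.694 0.144 0.02 ]
[0, 1, 2, 3, 4, 5] [ 6.026  5.981  4.568  7.573 -5.047 -0.381] [-0.  0.  0.  0. -0.  0.] [2.805 2.329 1.2   0.597 0.094 0.002]
```

```bash
python3 - <<'E'
from h import *
m=lambda v:R.from_rotvec(v).as_matrix()
A=([.374,-.307,.33],m([3.014,.216,.81])); B=([.257,-.597,.30],m([-3.075,-.634,.001]))
print(go(*A)); print(go(*B,np.array(A[0]),A[1]))
E
```

```text
('shift mm', array([ -11.1,  242.2, -294.3]), 'dr', array([ 0.093, -0.317, -0.201]))
('shift mm', array([-154.7,  270.6,  -39.2]), 'dr', array([ 0.121, -0.512, -0.257]))
```

Call:
send_rows(
  xyz=[
    [0,0,-30],
    [0,10,-65],
    [0,30,-100],
    [-2,60,-135],
    [-4,92,-170],
    [-6,125,-205],
    [-8,160,-240],
    [-10,195,-270],
    [-11,225,-290],
    [-11,242,-294],
  ],
  dr=[
    [0,0,0],
    [0.01,-0.03,-0.02],
    [0.02,-0.07,-0.04],
    [0.03,-0.11,-0.065],
    [0.045,-0.15,-0.09],
    [0.055,-0.19,-0.12],
    [0.068,-0.23,-0.145],
    [0.08,-0.27,-0.17],
    [0.09,-0.3,-0.19],
    [0.093,-0.317,-0.2],
  ],
)

```text
time: 4.42
position: [0.4501, -0.2263, 0.2844]
tool_rot: [3.017, 0.227, 0.81]
ft_force: [1.6, -0.6, -0.4]
grip_width: 0.459
grip_force: 0.0
```

Call:
send_rows(
  xyz=[
    [-8,15,-5],
    [-25,45,-10],
    [-42,75,-15],
    [-60,105,-20],
    [-77,135,-25],
    [-95,165,-28],
    [-112,195,-32],
    [-130,225,-35],
    [-145,255,-39],
    [-155,271,-39],
  ],
  dr=[
    [0.01,-0.03,-0.015],
    [0.02,-0.09,-0.045],
    [0.035,-0.15,-0.075],
    [0.05,-0.21,-0.105],
    [0.06,-0.27,-0.135],
    [0.075,-0.33,-0.165],
    [0.09,-0.39,-0.195],
    [0.1,-0.44,-0.22],
    [0.115,-0.49,-0.245],
    [0.12,-0.51,-0.257],
  ],
)

```text
time: 5.25
position: [0.3307, -0.5214, 0.2507]
tool_rot: [-3.074, -0.631, 0.005]
ft_force: [-0.3, -0.1, 0.6]
grip_width: 0.461
grip_force: 0.0
```

```bash
python3 - <<'E'
from h import *
s=get_state(); print(s["time"],s["position"],s["joint_positions"],s["tool_rot"])
E
```

```text
5.25 [ 0.331 -0.521  0.251] [ 0.946  0.249  0.019  1.52  -0.003  1.378 -0.201] [-3.074 -0.631  0.005]
```

```bash
cat >> h.py <<'E'
def rot2(psi,th): return rot(psi,th)@np.diag([-1.,-1,1])
E
python3 - <<'E'
from h import *
A=([.40,-.42,.30],rot(23.2+70,0))
print(go(*A)); B=([.515,-.085,.27],rot2(-5.5,0)); print(go(*B,np.array(A[0]),A[1]))
E
```

```text
('shift mm', array([103.5, -66.2, -49.3]), 'dr', array([-0.005, -0.   , -1.222]))
('shift mm', array([328.1, 133.5,  30. ]), 'dr', array([ 0.   ,  0.   , -1.419]))
```

Call:
send_rows(
  xyz=[
    [5,-3,-6],
    [15,-10,-14],
    [27,-17,-22],
    [40,-25,-30],
    [52,-34,-36],
    [65,-42,-42],
    [78,-50,-46],
    [90,-58,-49],
    [100,-64,-49],
    [103,-66,-49],
  ],
  dr=[
    [0,0,-0.12],
    [0,0,-0.24],
    [0,0,-0.36],
    [0,0,-0.48],
    [0,0,-0.6],
    [0,0,-0.72],
    [0,0,-0.84],
    [0,0,-0.96],
    [0,0,-1.08],
    [0,0,-1.2],
  ],
)

```text
time: 6.08
position: [0.4024, -0.4149, 0.3012]
tool_rot: [-2.17, -2.268, -0.006]
ft_force: [-0.1, -0.5, -0.2]
grip_width: 0.465
grip_force: 0.0
```

```bash
python3 - <<'E'
from h import *
s=get_state(); print(s["time"],s["position"],s["joint_positions"],s["tool_rot"])
B=([.51,-.085,.29],rot2(-5.5,10)); print(go(*B))
E
```

```text
6.0833 [ 0.402 -0.415  0.301] [ 0.904  0.154 -0.166  1.534  0.021  1.459  0.781] [-2.17  -2.268 -0.006]
('shift mm', array([324.8, 122. ,  12.8]), 'dr', array([-0.121, -0.147, -1.427]))
```

Good: joint 7 is taking the turn. I'll swing on towards the cup.

Call:
send_rows(
  xyz=[
    [18,7,1],
    [50,19,2],
    [83,31,3],
    [118,44,4],
    [153,57,5],
    [188,70,7],
    [223,84,8],
    [258,97,10],
    [292,110,12],
    [325,122,13],
  ],
  dr=[
    [-0.01,-0.01,-0.12],
    [-0.02,-0.03,-0.24],
    [-0.03,-0.04,-0.36],
    [-0.04,-0.05,-0.48],
    [-0.05,-0.06,-0.6],
    [-0.06,-0.07,-0.72],
    [-0.07,-0.09,-0.84],
    [-0.08,-0.1,-0.96],
    [-0.09,-0.11,-1.08],
    [-0.1,-0.12,-1.2],
  ],
)

```text
time: 6.92
position: [0.5113, -0.0857, 0.2891]
tool_rot: [0.488, 2.955, -0.011]
ft_force: [1.1, -0.1, -0.9]
grip_width: 0.46
grip_force: 0.0
```

```bash
python3 - <<'E'
from h import *
s=get_state(); print(s["time"],s["position"],s["joint_positions"],s["tool_rot"])
Rt=rot2(-5.5,32); t=np.array([.656,-.0835,.093]); B=t-.11*Rt[:,2]; print(B,go(B,Rt))
E
```

```text
6.9167 [ 0.511 -0.086  0.289] [ 0.619 -0.079 -0.482  1.796 -0.027  1.27   1.385] [ 0.488  2.955 -0.011]
[ 0.598 -0.078  0.186] ('shift mm', array([-63.8,  33.4, 113.8]), 'dr', array([-0.064, -0.409, -0.223]))
```

Call:
send_rows(
  xyz=[
    [-6,3,5],
    [-14,7,15],
    [-23,12,28],
    [-32,17,43],
    [-41,22,60],
    [-50,26,78],
    [-57,30,96],
    [-62,33,110],
    [-64,33,114],
    [-64,33,114],
  ],
  dr=[
    [-0.006,-0.04,-0.02],
    [-0.014,-0.09,-0.05],
    [-0.023,-0.15,-0.08],
    [-0.032,-0.21,-0.11],
    [-0.041,-0.27,-0.14],
    [-0.05,-0.33,-0.18],
    [-0.06,-0.38,-0.21],
    [-0.064,-0.409,-0.223],
    [-0.064,-0.409,-0.223],
    [-0.064,-0.409,-0.223],
  ],
)

```text
time: 7.75
position: [0.597, -0.0812, 0.1846]
tool_rot: [0.134, 2.584, -0.036]
ft_force: [0.1, 0.6, 1.4]
grip_width: 0.463
grip_force: 0.0
```

```bash
python3 - <<'E'
from h import *
im=save("wrist","w3");s=get_state(); print(s["time"],s["position"],s["joint_positions"])
Rt=rot2(-5.5,32); t=np.array([.656,-.0835,.093]); print(go(t,Rt)); C=cam("wrist",s); print(proj(C,[.66,-.084,.096]),C[4])
cv2.imwrite("pics/w3b.png",cv2.resize(cv2.convertScaleAbs(im[:,:,::-1],alpha=1.3),None,fx=1,fy=1))
E
```

```text
7.8 [ 0.598 -0.081  0.186] [ 0.59  -0.08  -0.48   2.11  -0.07   0.547  1.617]
('shift mm', array([  0.2,   3.8, 109.9]), 'dr', array([-0.003, -0.002, -0.007]))
(np.float64(316.3156930534968), np.float64(207.63375429527665)) [ 0.456 -0.065  0.266]
```

View pics/w3b.png

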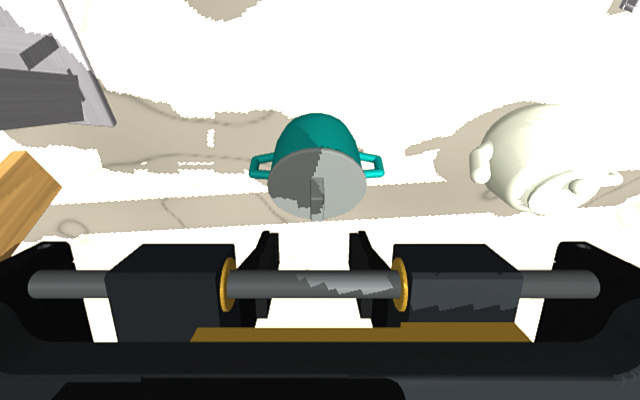

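The wrist view, now upside down, shows the tab at columns 310–324 and rows 178–220, which matches the prediction of (316,208). Closing in.

Call:
send_rows(
  xyz=[
    [0,1,8],
    [0,2,22],
    [0,3,38],
    [0,4,54],
    [0,4,70],
    [0,4,84],
    [0,4,96],
    [0,4,105],
    [0,4,109],
    [0,4,109],
  ],
  dr=[
    [0,0,0],
    [-0.001,-0.001,-0.002],
    [-0.002,-0.002,-0.004],
    [-0.003,-0.002,-0.006],
    [-0.003,-0.002,-0.006],
    [-0.003,-0.002,-0.006],
    [-0.003,-0.002,-0.006],
    [-0.003,-0.002,-0.006],
    [-0.003,-0.002,-0.006],
    [-0.003,-0.002,-0.006],
  ],
)

```text
time: 8.63
position: [0.6564, -0.0837, 0.0936]
tool_rot: [0.126, 2.579, -0.035]
ft_force: [-0.3, -0.7, 0.0]
grip_width: 0.457
grip_force: 0.0
```

```bash
python3 - <<'E'
from h import *
s=get_state(); print(s["time"],s["position"],s["joint_positions"],s["ft_force"],s["qd"].max())
Rt=rot2(-5.5,32); t=np.array([.656,-.0835,.093]); print(go(t,Rt))
E
```

```text
8.6333 [ 0.656 -0.084  0.094] [ 0.514  0.186 -0.459  2.072  0.258  0.352  1.341] [-0.301 -0.693  0.034] 0.020978823785743825
('shift mm', array([0.7, 0.1, 0.3]), 'dr', array([-0.   ,  0.001, -0.002]))
```

Exactly there. Closing on the tab.

Call:
send_rows(
  xyz=[
    [0,0,0],
    [0,0,0],
    [0,0,0],
    [0,0,0],
    [0,0,0],
    [0,0,0],
    [0,0,0],
    [0,0,0],
    [0,0,0],
    [0,0,0],
  ],
  dr=[
    [0,0,0],
    [0,0,0],
    [0,0,0],
    [0,0,0],
    [0,0,0],
    [0,0,0],
    [0,0,0],
    [0,0,0],
    [0,0,0],
    [0,0,0],
  ],
  jaw=4,
  grip_force=30,
)

```text
time: 9.47
position: [0.656, -0.0839, 0.0944]
tool_rot: [0.126, 2.578, -0.036]
ft_force: [-2.4, 0.3, 4.8]
grip_width: 0.137
grip_force: 30.0
```

```bash
python3 - <<'E'
from h import *
s=get_state(); print(s["time"],s["position"],s["ft_force"],s["grip_width"]*87,s["grip_force"]); Rt=R.from_rotvec(s["tool_rot"]).as_matrix()
print("up12",Rt.T@[0,0,12],"then back 120 up 90",Rt.T@[-120,5,100])
E
```

```text
9.4667 [ 0.656 -0.084  0.094] [-2.353  0.294  4.767] 11.89094224584748 30.00084794126451
up12 [ -6.381  -0.002 -10.163] then back 120 up 90 [  48.377   -6.714 -148.457]
```

Call:
send_rows(
  xyz=[
    [-1,0,-2],
    [-3,0,-5],
    [-5,0,-8],
    [-6.4,0,-10.2],
    [-4,-1,-18],
    [1,-2,-35],
    [8,-3,-58],
    [17,-4,-85],
    [25,-5,-110],
    [30,-6,-125],
  ],
  dr=[
    [0,0,0],
    [0,0,0],
    [0,0,0],
    [0,0,0],
    [0,0,0],
    [0,0,0],
    [0,0,0],
    [0,0,0],
    [0,0,0],
    [0,0,0],
  ],
)

```text
time: 10.3
position: [0.5628, -0.0806, 0.1856]
tool_rot: [0.125, 2.577, -0.037]
ft_force: [0.2, -1.1, 0.0]
grip_width: 0.139
grip_force: 30.0
```

```bash
python3 - <<'E'
from h import *
s=get_state(); print(s["time"],s["position"],s["joint_positions"],s["ft_force"],s["grip_width"]*87)
im=save("scene","s2"); C=cam("scene"); T=cam("top")
# teal centroid shift check
for n,f in(("scene","pics/scene0.png"),("top","pics/top0.png")):
    a=cv2.imread(f); b=get_image(n)[:,:,::-1]
    for i in(a,b):
        h=cv2.cvtColor(np.ascontiguousarray(i),cv2.COLOR_BGR2HSV); m=cv2.inRange(h,(80,120,30),(100,255,255)); ys,xs=np.nonzero(m); print(n,len(xs),xs.mean() if len(xs) else 0,ys.mean() if len(xs) else 0)
Rt=rot2(15,32)
# tray -y half centre
cs=np.array([[.545,.411],[.558,.152],[.426,.149],[.414,.403]]); c=cs.mean(0); e=(cs[1]+cs[2])/2; m=(c+e)/2; print("tray",c,e,m)
for psi in (-5.5,5,15): 
    Rt=rot2(psi,32); print(psi,go([.45,.20,.2],Rt))
E
```

```text
10.3 [ 0.563 -0.081  0.186] [ 0.635 -0.171 -0.492  2.184 -0.182  0.553  1.727] [ 0.184 -1.128  0.014] 12.105372087493706
scene 156 304.5128205128205 199.60897435897436
scene 758 303.87203166226914 188.55408970976254
top 42 382.85714285714283 131.52380952380952
top 267 391.10861423220973 133.5880149812734
tray [0.486 0.279] [0.492 0.15 ] [0.489 0.215]
-5.5 ('shift mm', array([111.2, 268.7, -88. ]), 'dr', array([-0.002,  0.004, -0.001]))
5 ('shift mm', array([111.2, 268.7, -88. ]), 'dr', array([-0.1  ,  0.004, -0.156]))
15 ('shift mm', array([111.2, 268.7, -88. ]), 'dr', array([-0.193,  0.004, -0.304]))
```

```bash
python3 - <<'E'
from h import *
print(go([.485,.214,.18],rot2(15,32)))
E
```

```text
('shift mm', array([ 93.5, 286.1, -53.3]), 'dr', array([-0.193,  0.004, -0.304]))
```

Call:
send_rows(
  xyz=[
    [4,12,-4],
    [13,38,-12],
    [23,70,-20],
    [34,105,-28],
    [46,140,-36],
    [57,175,-42],
    [69,210,-47],
    [80,245,-51],
    [89,273,-53],
    [93,286,-53],
  ],
  dr=[
    [-0.008,0,-0.01],
    [-0.025,0,-0.04],
    [-0.05,0.001,-0.075],
    [-0.07,0.001,-0.11],
    [-0.095,0.002,-0.15],
    [-0.12,0.002,-0.19],
    [-0.14,0.003,-0.225],
    [-0.165,0.003,-0.26],
    [-0.185,0.004,-0.29],
    [-0.193,0.004,-0.304],
  ],
)

```text
time: 11.28
position: [0.483, 0.2199, 0.1783]
tool_rot: [-0.35, 2.567, 0.105]
ft_force: [-0.5, 0.2, -0.6]
grip_width: 0.135
grip_force: 30.0
```

```bash
python3 - <<'E'
from h import *
s=get_state(); print(s["time"],s["position"],s["joint_positions"],s["grip_width"]*87)
Rt=rot2(15,32); h=np.array([np.cos(.26),np.sin(.26)]); t=np.r_[np.array([.489,.215])-.004*h,.0394]
print(t,go(t+[0,0,.012],Rt),"then down",Rt.T@[0,0,-1])
E
```

```text
11.2833 [0.483 0.22  0.178] [ 0.082 -0.263 -0.579  2.253 -0.029  0.569  1.34 ] 11.719722028036712
[0.485 0.214 0.039] ('shift mm', array([ 66.5,  -6.8, 108.1]), 'dr', array([ 0.009, -0.004,  0.006])) then down [0.53  0.    0.848]
```

Call:
send_rows(
  xyz=[
    [3,-1,5],
    [9,-2,15],
    [17,-3,28],
    [26,-4,43],
    [35,-5,58],
    [44,-6,73],
    [53,-6,87],
    [60,-6,98],
    [65,-6,106],
    [66,-6,108],
  ],
  dr=[
    [0,0,0],
    [0.002,0,0.002],
    [0.004,-0.002,0.004],
    [0.006,-0.004,0.006],
    [0.009,-0.004,0.006],
    [0.009,-0.004,0.006],
    [0.009,-0.004,0.006],
    [0.009,-0.004,0.006],
    [0.009,-0.004,0.006],
    [0.009,-0.004,0.006],
  ],
)

```text
time: 12.12
position: [0.4856, 0.2082, 0.0495]
tool_rot: [-0.326, 2.569, 0.092]
ft_force: [-0.4, -0.7, 0.1]
grip_width: 0.133
grip_force: 30.0
```

```bash
python3 - <<'E'
from h import *
s=get_state(); print(s["time"],s["position"],s["joint_positions"],s["grip_width"]*87,s["ft_force"])
Rt=rot2(15,32); h=np.array([np.cos(.26),np.sin(.26)]); t=np.r_[np.array([.489,.215])-.004*h,.0394]
print(go(t,Rt))
b=get_image("top"); cv2.imwrite("pics/t3.png",b[:,:,::-1]); C=cam("top")
print("lid centre px",proj(C,[.489,.215,.015]), "disc r px", .046*498/1.13)
c=b[150:260,160:310,::-1]; d=get_image("scene")[250:400,220:400,::-1]; d=cv2.resize(d,None,fx=3.3,fy=3.3);c=cv2.resize(c,None,fx=3.3,fy=3.3)
o=np.zeros((495,c.shape[1]*0+800,3),np.uint8); o[:c.shape[0],:400]=c[:,50:450]; o[:,400:]=d[:,100:500]; cv2.imwrite("pics/m3.png",cv2.convertScaleAbs(o,alpha=1.4))
E
```

```text
12.1167 [0.486 0.208 0.049] [ 0.286  0.002 -0.834  2.372  0.598  0.28   0.738] 11.546576067663299 [-0.379 -0.696  0.065]
('shift mm', array([4.5, 5.8, 9.1]), 'dr', array([-0.005, -0.004, -0.008]))
lid centre px (np.float64(256.69642260047647), np.float64(211.4162875277031)) disc r px 20.272566371681418
```

View pics/m3.png

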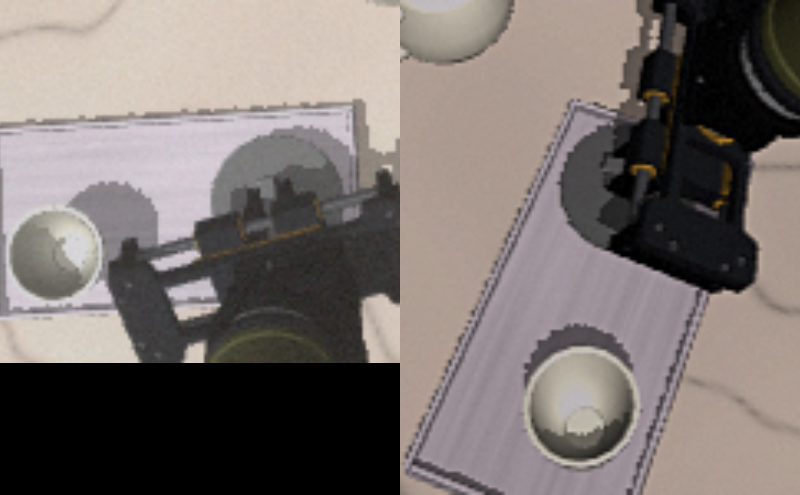

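The lid hangs level over the clear half, with its disc centre at top-view pixel (259.4,211), about 7 mm short in +y. That agrees with the computed correction, and the gripper clears the bowl. Lowering it now.

Call:
send_rows(
  xyz=[
    [0,2,0],
    [0,4,0],
    [0,5.8,0.5],
    [1,5.8,2],
    [2,5.8,4],
    [3,5.8,6],
    [4,5.8,7.5],
    [4.5,5.8,9],
    [4.5,5.8,9],
    [4.5,5.8,9],
  ],
  dr=[
    [0,0,0],
    [0,0,0],
    [-0.003,-0.003,-0.005],
    [-0.005,-0.004,-0.008],
    [-0.005,-0.004,-0.008],
    [-0.005,-0.004,-0.008],
    [-0.005,-0.004,-0.008],
    [-0.005,-0.004,-0.008],
    [-0.005,-0.004,-0.008],
    [-0.005,-0.004,-0.008],
  ],
)

```text
time: 13.05
position: [0.487, 0.215, 0.0427]
tool_rot: [-0.338, 2.558, 0.096]
ft_force: [0.1, -0.7, -0.3]
grip_width: 0.133
grip_force: 30.0
```

```bash
python3 - <<'E'
from h import *
s=get_state(); print(s["time"],s["position"],s["joint_positions"],s["ft_force"],s["torque"])
Rt=rot2(15,32); h=np.array([np.cos(.26),np.sin(.26)]); t=np.r_[np.array([.489,.215])-.004*h,.0394]
print(go(t,Rt))
E
```

```text
13.05 [0.487 0.215 0.043] [ 0.265  0.033 -0.833  2.374  0.752  0.271  0.591] [ 0.087 -0.691 -0.327] [-0.058  0.57  -0.043]
('shift mm', array([ 3.6, -0.5,  1.7]), 'dr', array([-0.001,  0.006,  0.002]))
```

Call:
send_rows(
  xyz=[
    [0.5,0,0.5],
    [0.9,0,1],
    [1.2,0,1.5],
    [1.5,0,2],
    [1.8,0,2.5],
    [2.1,0,3],
    [2.1,0,3],
    [2.1,0,3],
    [2.1,0,3],
    [2.1,0,3],
  ],
  dr=[
    [0,0.002,0],
    [0,0.004,0],
    [0,0.006,0],
    [0,0.006,0],
    [0,0.006,0],
    [0,0.006,0],
    [0,0.006,0],
    [0,0.006,0],
    [0,0.006,0],
    [0,0.006,0],
  ],
)

```text
time: 13.88
position: [0.4871, 0.2149, 0.0393]
tool_rot: [-0.339, 2.563, 0.095]
ft_force: [-0.2, -0.0, -0.3]
grip_width: 0.135
grip_force: 30.0
```

```bash
python3 - <<'E'
from h import *
s=get_state(); print(s["time"],s["position"],s["ft_force"],s["torque"],go(s["position"],rot2(15,32)))
E
```

```text
13.8833 [0.487 0.215 0.039] [-0.19  -0.032 -0.33 ] [-0.015  0.369  0.015] ('shift mm', array([0., 0., 0.]), 'dr', array([-0.001,  0.   ,  0.001]))
```

Call:
send_rows(
  xyz=[
    [0.2,0,0.3],
    [0.3,0,0.5],
    [0.5,0,0.8],
    [0.6,0,1],
    [0.8,0,1.3],
    [0.9,0,1.5],
    [0.9,0,1.5],
    [0.9,0,1.5],
    [0.9,0,1.5],
    [0.9,0,1.5],
  ],
  dr=[
    [0,0,0],
    [0,0,0],
    [0,0,0],
    [0,0,0],
    [0,0,0],
    [0,0,0],
    [0,0,0],
    [0,0,0],
    [0,0,0],
    [0,0,0],
  ],
)

```text
time: 14.72
position: [0.4884, 0.2155, 0.0392]
tool_rot: [-0.339, 2.56, 0.095]
ft_force: [-6.7, -2.4, 14.0]
grip_width: 0.134
grip_force: 30.0
```

```bash
python3 - <<'E'
from h import *
s=get_state(); print(s["time"],s["position"],s["ft_force"],s["torque"],go(s["position"],rot2(15,32)))
E
```

```text
14.7167 [0.488 0.216 0.039] [-6.708 -2.392 14.032] [-0.097  0.187 -0.086] ('shift mm', array([0., 0., 0.]), 'dr', array([-0.002,  0.003,  0.002]))
```

Call:
send_rows(
  xyz=[
    [-0.5,0,-0.9],
    [-0.5,0,-0.9],
    [-0.5,0,-0.9],
    [-0.5,0,-0.9],
    [-0.5,0,-0.9],
    [-0.5,0,-2],
    [0,0,-8],
    [0,0,-20],
    [0,0,-35],
    [0,0,-50],
  ],
  dr=[
    [0,0,0],
    [0,0,0],
    [0,0,0],
    [0,0,0],
    [0,0,0],
    [0,0,0],
    [0,0,0],
    [0,0,0],
    [0,0,0],
    [0,0,0],
  ],
  jaw=30,
)

```text
time: 15.55
position: [0.4605, 0.208, 0.0795]
tool_rot: [-0.339, 2.566, 0.096]
ft_force: [0.2, -1.0, -0.5]
grip_width: 0.346
grip_force: 0.0
```

```bash
python3 - <<'E'
from h import *
s=get_state(); print(s["time"],s["position"],s["joint_positions"],s["grip_width"]*87,s["ft_force"])
T=np.array([.461,-.296,.187])
# spoon axis: stand yaw -10.5, lean 30
a=np.radians(-10.5); up=np.array([-.5*np.cos(a),-.5*np.sin(a),.866]); print("up",up,"tip est",T-.2*up)
print(go([.46,.20,.27],rot2(10,30)))
E
```

```text
15.55 [0.461 0.208 0.08 ] [ 0.223 -0.158 -0.771  2.4    0.164  0.326  1.12 ] 30.128497235205515 [ 0.192 -0.961 -0.517]
up [-0.492  0.091  0.866] tip est [ 0.559 -0.314  0.014]
('shift mm', array([ -98.5,   -7.7, -163. ]), 'dr', array([0.045, 0.033, 0.076]))
```

```bash
python3 - <<'E'
from h import *
C=cam("top");S=cam("scene")
L=[]
for n,K,box in(("top",C,(180,235,480,520)),("scene",S,(110,150,370,412))):
    im=get_image(n); r0,r1,c0,c1=box
    h=cv2.cvtColor(np.ascontiguousarray(im[r0:r1,c0:c1]),cv2.COLOR_RGB2HSV); m=cv2.inRange(h,(8,90,40),(28,255,255))
    ys,xs=np.nonzero(m); P=np.c_[xs+c0,ys+r0].astype(np.float32); print(n,len(P),P.min(0),P.max(0))
    L.append((K,P))
    v=cv2.fitLine(P,cv2.DIST_HUBER,0,.01,.01).ravel(); t=(P-v[2:])@v[:2]; a,b=v[2:]+v[:2]*t.min(),v[2:]+v[:2]*t.max(); print(a,b)
    L[-1]+=(a,b)
pl=[]
for K,P,a,b in L:
    o,d=ray(K,*a); _,e=ray(K,*b); n=np.cross(d,e); n/=np.linalg.norm(n); pl.append((n,n@o))
u=np.cross(pl[0][0],pl[1][0]); u/=np.linalg.norm(u); u*=np.sign(u[2])
p=np.linalg.lstsq(np.array([pl[0][0],pl[1][0],u]),np.array([pl[0][1],pl[1][1],u@[.48,-.3,.15]]),rcond=None)[0]
print("axis",u,"lean",np.degrees(np.arccos(u[2])),"yaw",np.degrees(np.arctan2(-u[1],-u[0])),"at z=.15",p+u*(.15-p[2])/u[2])
for K,P,a,b in L:
    for q in(a,b):
        o,d=ray(K,*q); s=np.linalg.lstsq(np.c_[u,-d],o-p,rcond=None)[0]; print("end",p+u*s[0])
print(go([.44,.02,.26],rot2(3,30)))
E
```

```text
top 367 [488. 183.] [513. 223.]
[491.804 181.734] [510.703 223.586]
scene 135 [377. 115.] [406. 143.]
[377.956 142.959] [405.505 115.504]
axis [-0.482  0.09   0.871] lean 29.382936750281576 yaw -10.597404729562085 at z=.15 [ 0.485 -0.299  0.15 ]
end [ 0.549 -0.311  0.035]
end [ 0.458 -0.294  0.2  ]
end [ 0.529 -0.307  0.071]
end [ 0.46  -0.294  0.195]
('shift mm', array([ -35.8, -176.6, -187.7]), 'dr', array([0.106, 0.039, 0.18 ]))
```

Call:
send_rows(
  xyz=[
    [-4,-5,-15],
    [-10,-15,-40],
    [-15,-30,-70],
    [-20,-50,-100],
    [-25,-73,-128],
    [-29,-98,-152],
    [-32,-123,-170],
    [-34,-148,-182],
    [-36,-167,-188],
    [-36,-177,-188],
  ],
  dr=[
    [0,0,0],
    [0.01,0.003,0.01],
    [0.02,0.007,0.03],
    [0.03,0.01,0.05],
    [0.045,0.015,0.08],
    [0.06,0.02,0.1],
    [0.075,0.025,0.13],
    [0.09,0.03,0.155],
    [0.1,0.037,0.17],
    [0.106,0.039,0.18],
  ],
)

```text
time: 16.48
position: [0.4779, 0.1197, 0.1728]
tool_rot: [-0.102, 2.639, 0.026]
ft_force: [0.3, -1.5, 0.8]
grip_width: 0.342
grip_force: 0.0
```

```bash
python3 - <<'E'
from h import *
s=get_state(); print(s["time"],s["position"],s["joint_positions"])
print(go([.444,-.292,.24],rot2(-10.6,29.4)))
E
```

```text
16.4833 [0.478 0.12  0.173] [-0.241 -0.298 -0.147  2.301  0.173  0.665  1.145]
('shift mm', array([  25.4, -407.8,  -90.4]), 'dr', array([ 0.127, -0.012,  0.23 ]))
```

```bash
python3 - <<'E'
from h import *
print(go([.49,-.15,.23],rot2(-3,22)))
E
```

```text
('shift mm', array([ -19.7, -269.8,  -54.3]), 'dr', array([0.055, 0.117, 0.118]))
```

Call:
send_rows(
  xyz=[
    [-3,-10,-15],
    [-6,-30,-30],
    [-9,-58,-42],
    [-12,-90,-50],
    [-15,-123,-54],
    [-17,-158,-54],
    [-19,-193,-54],
    [-20,-228,-54],
    [-20,-255,-54],
    [-20,-270,-54],
  ],
  dr=[
    [0.005,0.03,0.01],
    [0.01,0.06,0.025],
    [0.02,0.09,0.04],
    [0.025,0.117,0.055],
    [0.03,0.117,0.07],
    [0.035,0.117,0.08],
    [0.04,0.117,0.09],
    [0.045,0.117,0.1],
    [0.05,0.117,0.11],
    [0.055,0.117,0.118],
  ],
)

```text
time: 17.32
position: [0.4875, -0.1579, 0.2304]
tool_rot: [0.088, 2.757, -0.03]
ft_force: [1.2, 1.9, -0.4]
grip_width: 0.344
grip_force: 0.0
```

```bash
python3 - <<'E'
from h import *
s=get_state(); print(s["time"],s["position"],s["joint_positions"])
print(go([.443,-.292,.230],rot2(-10.6,29.4)))
E
```

```text
17.3167 [ 0.488 -0.158  0.23 ] [ 0.289 -0.232  0.028  2.095 -0.099  0.906  1.87 ]
('shift mm', array([  33.6, -136.7,  -11.8]), 'dr', array([ 0.043, -0.129,  0.111]))
```

Call:
send_rows(
  xyz=[
    [2,-7,-3],
    [6,-23,-8],
    [11,-42,-12],
    [16,-62,-14],
    [20,-82,-14],
    [25,-102,-13],
    [29,-120,-12],
    [33,-133,-12],
    [33.5,-137,-12],
    [33.5,-137,-12],
  ],
  dr=[
    [0.002,-0.01,0.005],
    [0.006,-0.02,0.02],
    [0.013,-0.04,0.035],
    [0.02,-0.06,0.05],
    [0.025,-0.08,0.065],
    [0.03,-0.1,0.08],
    [0.037,-0.115,0.095],
    [0.043,-0.129,0.108],
    [0.043,-0.129,0.111],
    [0.043,-0.129,0.111],
  ],
)

```text
time: 18.15
position: [0.4445, -0.2871, 0.2304]
tool_rot: [0.234, 2.619, -0.057]
ft_force: [-0.3, -0.2, -0.5]
grip_width: 0.343
grip_force: 0.0
```

```bash
python3 - <<'E'
from h import *
im=save("wrist","w5"); s=get_state(); print(s["time"],s["position"],s["joint_positions"])
C=cam("wrist",s); print("exp top",proj(C,[.4595,-.294,.195]),"exp mid",proj(C,[.485,-.299,.15]))
h=cv2.cvtColor(im,cv2.COLOR_RGB2HSV); m=cv2.inRange(h,(8,90,40),(28,255,255)); m[235:]=0; m[:, :230]=0; m[:,400:]=0
n,lab,st,ce=cv2.connectedComponentsWithStats(m)
for i in range(1,n):
    if st[i,4]>60: print(st[i],ce[i])
print(go([.478,-.298,.162],rot2(-10.6,29.4)))
E
```

```text
18.2 [ 0.445 -0.286  0.231] [ 0.378 -0.26   0.262  2.148 -0.227  0.796  2.163]
exp top (np.float64(303.44238324254803), np.float64(229.58708217692006)) exp mid (np.float64(304.74307036165186), np.float64(205.1905232774956))
[ 298  182   24   52 1042] [309.202 209.358]
[246 210  25  25 448] [256.866 223.839]
('shift mm', array([ 3.7, -5.8, 76.7]), 'dr', array([0.007, 0.001, 0.006]))
```

Call:
send_rows(
  xyz=[
    [1,-1,5],
    [2,-2,15],
    [3,-3,27],
    [3.5,-3.5,40],
    [3.5,-3.5,52],
    [3.5,-3.5,63],
    [3.5,-3.5,71],
    [3.5,-3.5,76],
    [3.5,-3.5,76],
    [3.5,-3.5,76],
  ],
  dr=[
    [0.002,0,0.002],
    [0.004,0,0.004],
    [0.007,0.001,0.006],
    [0.007,0.001,0.006],
    [0.007,0.001,0.006],
    [0.007,0.001,0.006],
    [0.007,0.001,0.006],
    [0.007,0.001,0.006],
    [0.007,0.001,0.006],
    [0.007,0.001,0.006],
  ],
)

```text
time: 19.03
position: [0.478, -0.2968, 0.1628]
tool_rot: [0.244, 2.618, -0.064]
ft_force: [0.1, -0.8, 0.0]
grip_width: 0.342
grip_force: 0.0
```

```bash
python3 - <<'E'
from h import *
im=save("wrist","w6"); s=get_state(); print(s["time"],s["position"],s["joint_positions"],s["ft_force"]); print(go([.478,-.298,.162],rot2(-10.6,29.4)))
h=cv2.cvtColor(im,cv2.COLOR_RGB2HSV); m=cv2.inRange(h,(8,90,40),(28,255,255))
for r in range(150,400,12):
    x=np.nonzero(m[r,200:430])[0]+200; 
    if len(x): print(r,x.min(),x.max(),len(x))
E
```

```text
19.0833 [ 0.478 -0.297  0.163] [ 0.344 -0.113  0.287  2.175 -0.316  0.629  2.236] [ 0.673  0.903 -0.197]
('shift mm', array([ 0.6, -1. ,  1.2]), 'dr', array([-0.001,  0.001, -0.001]))
210 304 323 20
222 303 325 23
234 243 326 40
246 250 327 40
258 244 382 47
270 240 387 16
282 239 388 13
294 238 389 14
306 240 387 56
330 200 429 230
```

Call:
send_rows(
  xyz=[
    [0,0,0],
    [0,0,0],
    [0,0,0],
    [0,0,0],
    [0,0,0],
    [0,0,0],
    [0,0,0],
    [0,0,0],
    [0,0,0],
    [0,0,0],
  ],
  dr=[
    [0,0,0],
    [0,0,0],
    [0,0,0],
    [0,0,0],
    [0,0,0],
    [0,0,0],
    [0,0,0],
    [0,0,0],
    [0,0,0],
    [0,0,0],
  ],
  jaw=8,
  grip_force=55,
)

```text
time: 19.92
position: [0.4781, -0.2971, 0.1636]
tool_rot: [0.244, 2.617, -0.064]
ft_force: [-3.7, 1.9, 4.1]
grip_width: 0.176
grip_force: 55.0
```

```bash
python3 - <<'E'
from h import *
s=get_state(); print(s["time"],s["position"],s["tool_rot"],s["grip_width"]*87,s["grip_force"],s["ft_force"])
E
```

```text
19.9167 [ 0.478 -0.297  0.164] [ 0.244  2.617 -0.064] 15.292358285775348 55.00160445459187 [-3.741  1.924  4.092]
```

Call:
send_rows(
  xyz=[
    [-1,0,-4],
    [-2,0,-12],
    [-3,0,-23],
    [-4,0,-35],
    [-5,0,-47],
    [-7,0,-60],
    [-9,0,-72],
    [-11,0,-84],
    [-12,0,-95],
    [-12,0,-100],
  ],
  dr=[
    [0,0,0],
    [0,0,0],
    [0,0,0],
    [0,0,0],
    [0,0,0],
    [0,0,0],
    [0,0,0],
    [0,0,0],
    [0,0,0],
    [0,0,0],
  ],
)

```text
time: 20.75
position: [0.4397, -0.29, 0.2583]
tool_rot: [0.244, 2.616, -0.066]
ft_force: [0.3, 0.1, -0.1]
grip_width: 0.178
grip_force: 55.0
```

```bash
python3 - <<'E'
from h import *
s=get_state(); print(s["time"],s["position"],s["joint_positions"],s["grip_width"]*87,s["ft_force"])
print(go([.4781,-.2971,.1636],rot2(-10.6,29.4)))
im=get_image("scene"); cv2.imwrite("pics/s5.png",im[:,:,::-1])
E
```

```text
20.75 [ 0.44  -0.29   0.258] [ 0.422 -0.286  0.226  2.114 -0.214  0.852  2.143] 15.467216373156798 [ 0.35   0.052 -0.11 ]
('shift mm', array([ 12.8,   0.3, 101.6]), 'dr', array([-0.001,  0.003, -0.001]))
```

```bash
python3 - <<'E'
from h import *
C=cam("top");S=cam("scene")
t=get_image("top")[:,:,::-1]; s=cv2.imread("pics/s5.png")
o=np.zeros((600,800,3),np.uint8)
a=cv2.resize(t[115:165,355:425],None,fx=5.7,fy=5.7,interpolation=cv2.INTER_CUBIC); b=cv2.resize(s[155:225,270:340],None,fx=5.7,fy=5.7,interpolation=cv2.INTER_CUBIC)
o[:a.shape[0],:a.shape[1]]=a; o[:b.shape[0],400:400+b.shape[1]]=b[:,:400]
c=cv2.resize(s[60:200,330:530],(400,280)); o[310:590,:400]=c
cv2.imwrite("pics/m5.png",cv2.convertScaleAbs(o,alpha=1.7))
E
```

```text
(no output)
```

View pics/m5.png

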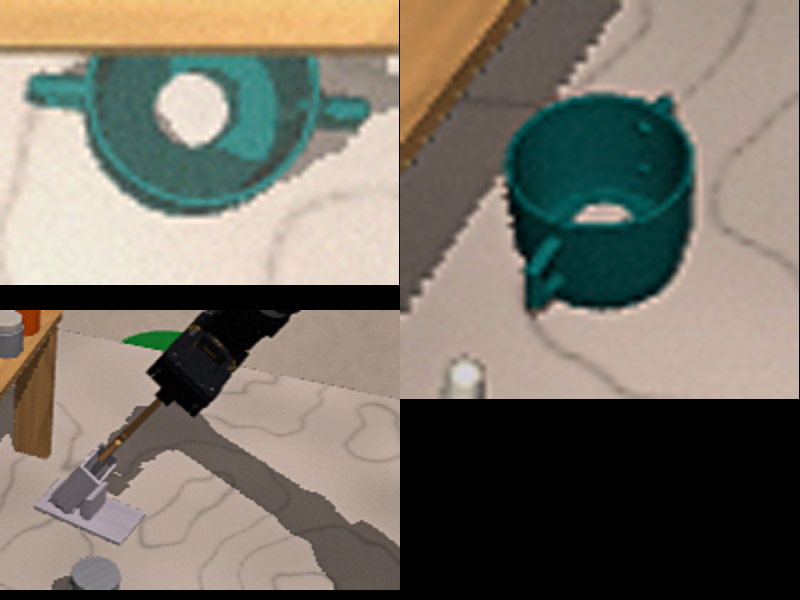

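The white plug is visible in the top view at (388.7,134.1), and the rim centre in the scene view is at about (305.1,183). The spoon is held straight, just out of the pocket.

```bash
python3 - <<'E'
from h import *
C=cam("top");S=cam("scene")
print("plug",onz(C,388.7,134.1,.022),"rim",onz(S,305.1,183.1,.065))
p=np.array([.660,-.085,.022]); 
s=get_state()
for psi,th in((-5.5,28),):
    Rt=rot2(psi,th); 
    for dz in(.10,.0): print(dz, p+[0,0,dz]-.165*Rt[:,2])
print("up", go([.46,-.27,.31],rot2(-8,29.4)))
E
```

```text
plug [ 0.661 -0.087  0.022] rim [ 0.66  -0.083  0.065]
0.1 [ 0.583 -0.078  0.268]
0.0 [ 0.583 -0.078  0.168]
up ('shift mm', array([-40. ,  23.5, -37.8]), 'dr', array([-0.024,  0.003, -0.041]))
```

Call:
send_rows(
  xyz=[
    [-3,2,-3],
    [-8,4,-8],
    [-14,7,-14],
    [-20,10,-20],
    [-26,14,-26],
    [-31,18,-31],
    [-36,21,-35],
    [-40,23,-38],
    [-40,23,-38],
    [-40,23,-38],
  ],
  dr=[
    [0,0,0],
    [-0.005,0,-0.01],
    [-0.01,0,-0.015],
    [-0.015,0,-0.02],
    [-0.02,0,-0.03],
    [-0.024,0.003,-0.04],
    [-0.024,0.003,-0.04],
    [-0.024,0.003,-0.04],
    [-0.024,0.003,-0.04],
    [-0.024,0.003,-0.04],
  ],
)

```text
time: 21.68
position: [0.4601, -0.27, 0.3089]
tool_rot: [0.183, 2.625, -0.046]
ft_force: [0.5, -0.9, -0.9]
grip_width: 0.18
grip_force: 55.0
```

```bash
python3 - <<'E'
from h import *
s=get_state(); print(s["time"],s["position"],s["joint_positions"],s["grip_width"]*87)
Rt=rot2(-5.5,28); c=np.array([.664,-.0863,.030])-.165*Rt[:,2]; print(c,c-.12*Rt[:,2],go(c-.12*Rt[:,2],Rt))
E
```

```text
21.6833 [ 0.46  -0.27   0.309] [ 0.429 -0.288  0.168  2.015 -0.212  0.958  2.115] 15.654777807198334
[ 0.587 -0.079  0.176] [ 0.531 -0.073  0.282] ('shift mm', array([-23.9, 204.4,  44.9]), 'dr', array([-0.02 ,  0.022, -0.038]))
```

Call:
send_rows(
  xyz=[
    [-1,10,2],
    [-4,32,6],
    [-7,60,12],
    [-10,90,18],
    [-14,120,25],
    [-17,150,32],
    [-20,175,38],
    [-23,195,43],
    [-24,204,45],
    [-24,204,45],
  ],
  dr=[
    [0,0,0],
    [-0.003,0.003,-0.006],
    [-0.006,0.006,-0.01],
    [-0.009,0.009,-0.015],
    [-0.012,0.013,-0.022],
    [-0.015,0.016,-0.03],
    [-0.018,0.02,-0.035],
    [-0.02,0.022,-0.038],
    [-0.02,0.022,-0.038],
    [-0.02,0.022,-0.038],
  ],
)

```text
time: 22.52
position: [0.5309, -0.0719, 0.2807]
tool_rot: [0.123, 2.651, -0.03]
ft_force: [-0.1, -0.3, -0.4]
grip_width: 0.179
grip_force: 55.0
```

```bash
python3 - <<'E'
from h import *
im=save("wrist","w7"); s=get_state(); print(s["time"],s["position"],s["joint_positions"])
Rt=rot2(-5.5,28); c=np.array([.664,-.0863,.030])-.165*Rt[:,2]; print(go(c,Rt))
C=cam("wrist",s); Rm=R.from_rotvec(s["tool_rot"]).as_matrix(); P=s["position"]
print("exp tip",proj(C,P+.165*Rm[:,2]),proj(C,P+.175*Rm[:,2]),proj(C,P+.155*Rm[:,2]))
h=cv2.cvtColor(im,cv2.COLOR_RGB2HSV); m=cv2.inRange(h,(8,90,40),(28,255,255))
for r in range(100,240,6):
    x=np.nonzero(m[r,200:430])[0]+200
    if len(x): print(r,x.min(),x.max(),len(x))
E
```

```text
22.5667 [ 0.531 -0.074  0.281] [ 0.397 -0.283 -0.254  2.057 -0.116  0.873  1.663]
('shift mm', array([ -0.5,   0.5, 119.5]), 'dr', array([ 0.   , -0.001,  0.   ]))
exp tip (np.float64(312.2452823537771), np.float64(186.07353920738026)) (np.float64(312.28537869092577), np.float64(183.73741374984428)) (np.float64(312.20269366989385), np.float64(188.55487580064244))
184 298 329 32
190 296 331 36
196 294 332 39
202 295 332 38
208 303 325 23
214 303 323 21
220 303 324 22
226 302 324 23
232 302 325 24
238 301 326 26
```

Call:
send_rows(
  xyz=[
    [0,0,5],
    [0,0.5,17],
    [0,0.5,32],
    [0,0.5,48],
    [0,0.5,64],
    [0,0.5,79],
    [0,0.5,92],
    [0,0.5,103],
    [-0.5,0.5,110],
    [-0.5,0.5,112],
  ],
  dr=[
    [0,0,0],
    [0,0,0],
    [0,0,0],
    [0,0,0],
    [0,0,0],
    [0,0,0],
    [0,0,0],
    [0,0,0],
    [0,0,0],
    [0,0,0],
  ],
)

```text
time: 23.4
position: [0.5834, -0.0797, 0.1814]
tool_rot: [0.131, 2.652, -0.031]
ft_force: [-0.5, -0.4, -1.1]
grip_width: 0.179
grip_force: 55.0
```

```bash
python3 - <<'E'
from h import *
s=get_state(); print(s["time"],s["position"],s["ft_force"],s["joint_positions"])
Rt=rot2(-5.5,28); c=np.array([.664,-.0863,.030])-.165*Rt[:,2]; print(go(c,Rt),"down1",Rt.T@[0,0,-1])
E
```

```text
23.4 [ 0.583 -0.08   0.181] [-0.539 -0.363 -1.051] [ 0.401 -0.074 -0.299  2.094 -0.038  0.632  1.595]
('shift mm', array([-0.4,  1.2,  6.6]), 'dr', array([-0.   , -0.002, -0.002])) down1 [ 0.469 -0.     0.883]
```

Call:
send_rows(
  xyz=[
    [0,0.5,3],
    [0,1,6.5],
    [0.7,1,8],
    [1.4,1,9.5],
    [2.1,1,11],
    [2.8,1,12.3],
    [3.5,1,13.7],
    [4.3,1,15.3],
    [4.3,1,15.3],
    [4.3,1,15.3],
  ],
  dr=[
    [0,0,0],
    [0,0,0],
    [0,0,0],
    [0,0,0],
    [0,0,0],
    [0,0,0],
    [0,0,0],
    [0,0,0],
    [0,0,0],
    [0,0,0],
  ],
)

```text
time: 24.23
position: [0.5873, -0.0779, 0.1675]
tool_rot: [0.128, 2.65, -0.031]
ft_force: [1.0, 0.0, -0.1]
grip_width: 0.182
grip_force: 55.0
```

```bash
python3 - <<'E'
from h import *
s=get_state(); print(s["time"],s["position"],s["ft_force"],s["torque"]); Rm=R.from_rotvec(s["tool_rot"]).as_matrix(); print("tip",s["position"]+.165*Rm[:,2])
E
```

```text
24.2333 [ 0.587 -0.078  0.168] [ 0.961  0.007 -0.079] [0.108 0.394 0.01 ]
tip [ 0.665 -0.085  0.022]
```

Call:
send_rows(
  xyz=[
    [0.3,0,0.6],
    [0.6,0,1.2],
    [1,0,1.8],
    [1.3,0,2.4],
    [1.6,0,3],
    [1.9,0,3.6],
    [2.3,0,4.3],
    [2.8,0,5.3],
    [2.8,0,5.3],
    [2.8,0,5.3],
  ],
  dr=[
    [0,0,0],
    [0,0,0],
    [0,0,0],
    [0,0,0],
    [0,0,0],
    [0,0,0],
    [0,0,0],
    [0,0,0],
    [0,0,0],
    [0,0,0],
  ],
)

```text
time: 25.07
position: [0.5873, -0.0779, 0.1613]
tool_rot: [0.128, 2.65, -0.031]
ft_force: [0.8, -1.5, 1.7]
grip_width: 0.18
grip_force: 55.0
```

```bash
python3 - <<'E'
from h import *
s=get_state(); print(s["time"],s["position"],s["ft_force"],s["torque"],s["joint_positions"])
E
```

```text
25.0667 [ 0.587 -0.078  0.161] [ 0.776 -1.484  1.677] [ 0.024  0.125 -0.011] [ 0.398 -0.043 -0.306  2.11  -0.019  0.583  1.576]
```

Call:
send_rows(
  xyz=[
    [0.3,0,0.6],
    [0.6,0,1.2],
    [1,0,1.8],
    [1.3,0,2.4],
    [1.6,0,3],
    [1.9,0,3.6],
    [2.3,0,4.4],
    [2.3,0,4.4],
    [2.3,0,4.4],
    [2.3,0,4.4],
  ],
  dr=[
    [0,0,0],
    [0,0,0],
    [0,0,0],
    [0,0,0],
    [0,0,0],
    [0,0,0],
    [0,0,0],
    [0,0,0],
    [0,0,0],
    [0,0,0],
  ],
)

```text
time: 25.9
position: [0.5887, -0.0781, 0.1587]
tool_rot: [0.128, 2.646, -0.032]
ft_force: [-4.3, 0.7, 10.1]
grip_width: 0.178
grip_force: 55.0
```

Call:
send_rows(
  xyz=[
    [0.3,0,0.5],
    [0.5,0,1],
    [0.8,0,1.5],
    [1.1,0,2],
    [1.4,0,2.7],
    [1.4,0,2.7],
    [1.4,0,2.7],
    [1.4,0,2.7],
    [1.4,0,2.7],
    [1.4,0,2.7],
  ],
  dr=[
    [0,0,0],
    [0,0,0],
    [0,0,0],
    [0,0,0],
    [0,0,0],
    [0,0,0],
    [0,0,0],
    [0,0,0],
    [0,0,0],
    [0,0,0],
  ],
)

```text
time: 26.73
position: [0.5904, -0.0782, 0.158]
tool_rot: [0.127, 2.641, -0.033]
ft_force: [-6.5, 0.5, 16.3]
grip_width: 0.178
grip_force: 55.0
```

Call:
send_rows(
  xyz=[
    [-2,0,-4],
    [-4.5,0,-9],
    [-7.5,0,-15],
    [-7.5,0,-28],
    [-7.5,0,-43],
    [-7.5,0,-60],
    [-7.5,0,-78],
    [-7.5,0,-98],
    [-7.5,0,-115],
    [-7.5,0,-125],
  ],
  dr=[
    [0,0,0],
    [0,0,0],
    [0,0,0],
    [0,0,0],
    [0,0,0],
    [0,0,0],
    [0,0,0],
    [0,0,0],
    [0,0,0],
    [0,0,0],
  ],
)

```text
time: 27.57
position: [0.5349, -0.0729, 0.2687]
tool_rot: [0.128, 2.649, -0.031]
ft_force: [0.1, -0.4, -1.1]
grip_width: 0.18
grip_force: 55.0
```

```bash
python3 - <<'E'
from h import *
s=get_state(); print(s["time"],s["position"],s["ft_force"],s["torque"])
im=get_image("scene")[:,:,::-1]; t=get_image("top")[:,:,::-1]; w=get_image("wrist"); cv2.imwrite("pics/s7.png",im); cv2.imwrite("pics/t7.png",t)
def white(b,box):
    r0,r1,c0,c1=box; h=cv2.cvtColor(np.ascontiguousarray(b[r0:r1,c0:c1]),cv2.COLOR_BGR2HSV); m=cv2.inRange(h,(0,0,90),(180,70,255)); n,l,st,ce=cv2.connectedComponentsWithStats(m)
    return [(st[i].tolist(),ce[i]+[c0,r0]) for i in range(1,n)]
print("scene before",white(cv2.imread("pics/s5.png"),(180,200,290,320))); print("scene after",white(im,(180,200,290,320)))
print("top after",white(t,(127,143,380,398)))
# cup moved?
d=cv2.absdiff(cv2.imread("pics/s5.png")[160:225,280:335],im[160:225,280:335]); print("diff px",(d.max(2)>40).sum())
S=cam("scene"); print("plug front/back at .022",proj(S,[.661,-.086,.022]),"at .012",proj(S,[.661,-.086,.012]))
Rm=R.from_rotvec(s["tool_rot"]).as_matrix(); h=cv2.cvtColor(w,cv2.COLOR_RGB2HSV); m=cv2.inRange(h,(8,90,40),(28,255,255))
for r in(184,190,196,202,208,220,232):
    x=np.nonzero(m[r,200:430])[0]+200; print(r,x.min() if len(x) else 0,x.max() if len(x) else 0)
E
```

```text
27.5667 [ 0.535 -0.073  0.269] [ 0.107 -0.399 -1.058] [0.123 0.422 0.031]
scene before [([11, 11, 9, 3, 22], array([305.136, 192.091])), ([0, 19, 1, 1, 1], array([290., 199.]))]
scene after [([14, 13, 5, 1, 5], array([306., 193.])), ([0, 19, 1, 1, 1], array([290., 199.]))]
top after [([2, 1, 13, 13, 128], array([387.961, 134.328]))]
diff px 329
plug front/back at .022 (np.float64(305.9585085512527), np.float64(193.081593556532)) at .012 (np.float64(306.1335303799156), np.float64(195.5421676306426))
184 298 329
190 296 331
196 294 332
202 295 332
208 303 325
220 303 324
232 302 325
```

```bash
python3 - <<'E'
from h import *
S=cam("scene"); a=cv2.imread("pics/s5.png");b=cv2.imread("pics/s7.png")
for z in(.022,.017,.014,.012): print(z,proj(S,np.array([.661,-.086,z])+.015*np.array([.4,-.915,0])))
print("before",a[186:199,303:308,2].mean(1)); print("after",b[186:199,303:308,2].mean(1))
def lab(f):
    h=cv2.cvtColor(cv2.imread(f),cv2.COLOR_BGR2HSV); m=cv2.inRange(h,(80,120,30),(100,255,255)); ys,xs=np.nonzero(m); return len(xs),xs.mean(),ys.mean(),xs.min(),xs.max(),ys.max()
for f in("s2","s5","s7","t3","t7"): print(f,lab(f"pics/{f}.png"))
for f in("t3","t7"):
    g=cv2.imread(f"pics/{f}.png"); h=cv2.cvtColor(g[127:143,380:398],cv2.COLOR_BGR2HSV); m=cv2.inRange(h,(0,0,90),(180,70,255)); ys,xs=np.nonzero(m); print(f,len(xs),xs.mean()+380,ys.mean()+127)
C=cam("top"); print(proj(C,[.661,-.086,.022]),proj(C,[.661,-.086,.012]))
E
```

```text
0.022 (np.float64(306.0705540425914), np.float64(189.15505378883552))
0.017 (np.float64(306.15719017958924), np.float64(190.3912318315773))
0.014 (np.float64(306.20889743742237), np.float64(191.12902300046707))
0.012 (np.float64(306.24325535272425), np.float64(191.61926300841705))
before [  3.    3.8   3.8   0.   18.  121.6 112.4 122.   20.2   0.    1.    2.6
   3. ]
after [  3.8   3.4   4.4   3.6   3.8   1.    5.2 128.2  26.8   0.6   2.2   2.
   2.6]
s2 (760, np.float64(303.93684210526317), np.float64(188.69078947368422), np.int64(288), np.int64(320), np.int64(208))
s5 (713, np.float64(303.98877980364654), np.float64(187.88078541374475), np.int64(288), np.int64(320), np.int64(208))
s7 (778, np.float64(304.0012853470437), np.float64(188.5668380462725), np.int64(288), np.int64(321), np.int64(208))
t3 (258, np.float64(393.1860465116279), np.float64(134.68992248062017), np.int64(361), np.int64(418), np.int64(150))
t7 (286, np.float64(392.993006993007), np.float64(133.2097902097902), np.int64(361), np.int64(418), np.int64(148))
t3 130 388.12307692307695 133.63076923076923
t7 128 387.9609375 134.328125
(np.float64(388.38356902365905), np.float64(133.9582544078874)) (np.float64(387.9578631155884), np.float64(134.71479196561842))
```

The plug's visible edge has dropped about 2 px in the scene view, its centroid in the top view has moved to match, the force reached 16 N against a stop needing about 3 N to move, and the cup has not shifted. So the plug is down, and the spoon sits unchanged in the grip. Returning it by the reverse path.

```bash
python3 - <<'E'
from h import *
print(go([.46,-.27,.31],rot2(-8,29.4)))
E
```

```text
('shift mm', array([  29.4, -203.3,  -64.1]), 'dr', array([ 0.021, -0.024,  0.038]))
```

Call:
send_rows(
  xyz=[
    [2,-8,-8],
    [5,-28,-20],
    [8,-55,-32],
    [12,-85,-42],
    [16,-115,-50],
    [20,-145,-56],
    [24,-172,-61],
    [28,-194,-64],
    [29,-203,-64],
    [29,-203,-64],
  ],
  dr=[
    [0,0,0],
    [0.003,-0.003,0.006],
    [0.006,-0.006,0.01],
    [0.009,-0.009,0.015],
    [0.012,-0.013,0.022],
    [0.015,-0.016,0.03],
    [0.018,-0.02,0.035],
    [0.02,-0.022,0.038],
    [0.021,-0.024,0.038],
    [0.021,-0.024,0.038],
  ],
)

```text
time: 28.55
position: [0.4591, -0.2722, 0.3086]
tool_rot: [0.19, 2.624, -0.047]
ft_force: [-0.9, 0.8, -1.1]
grip_width: 0.176
grip_force: 55.0
```

```bash
python3 - <<'E'
from h import *
s=get_state(); print(s["time"],s["position"],s["joint_positions"])
print(go([.4397,-.290,.2583],R.from_rotvec([.244,2.617,-.064]).as_matrix()))
E
```

```text
28.55 [ 0.459 -0.272  0.309] [ 0.695 -0.272 -0.045  2.008 -0.307  0.971  2.193]
('shift mm', array([ 39.1, -20.5,  35.7]), 'dr', array([ 0.022, -0.004,  0.035]))
```

Call:
send_rows(
  xyz=[
    [3,-2,3],
    [8,-5,8],
    [14,-8,13],
    [20,-11,18],
    [26,-14,24],
    [32,-17,29],
    [37,-20,34],
    [39,-20.5,35.5],
    [39,-20.5,35.5],
    [39,-20.5,35.5],
  ],
  dr=[
    [0,0,0.005],
    [0.005,0,0.01],
    [0.01,-0.001,0.015],
    [0.014,-0.002,0.02],
    [0.018,-0.003,0.028],
    [0.022,-0.004,0.035],
    [0.022,-0.004,0.035],
    [0.022,-0.004,0.035],
    [0.022,-0.004,0.035],
    [0.022,-0.004,0.035],
  ],
)

```text
time: 29.38
position: [0.4414, -0.2878, 0.26]
tool_rot: [0.237, 2.615, -0.065]
ft_force: [0.6, -0.0, -0.9]
grip_width: 0.179
grip_force: 55.0
```

```bash
python3 - <<'E'
from h import *
s=get_state(); print(s["time"],s["position"],s["joint_positions"],s["tool_rot"])
Rm=R.from_rotvec([.244,2.617,-.064]).as_matrix(); print(go([.4781,-.2971,.1636],Rm))
E
```

```text
29.3833 [ 0.441 -0.288  0.26 ] [ 0.709 -0.267 -0.019  2.104 -0.326  0.869  2.236] [ 0.237  2.615 -0.065]
('shift mm', array([ 14.8,  -2.4, 102.5]), 'dr', array([0.001, 0.003, 0.005]))
```

Call:
send_rows(
  xyz=[
    [2,-2,2],
    [3,-2.4,10],
    [4,-2.4,22],
    [5,-2.4,35],
    [6,-2.4,48],
    [8,-2.4,61],
    [10,-2.4,73],
    [12,-2.4,84],
    [13.5,-2.4,93],
    [14,-2.4,98],
  ],
  dr=[
    [0,0,0],
    [0,0,0.003],
    [0.001,0.002,0.005],
    [0.001,0.003,0.005],
    [0.001,0.003,0.005],
    [0.001,0.003,0.005],
    [0.001,0.003,0.005],
    [0.001,0.003,0.005],
    [0.001,0.003,0.005],
    [0.001,0.003,0.005],
  ],
)

```text
time: 30.22
position: [0.4768, -0.2965, 0.1665]
tool_rot: [0.245, 2.618, -0.063]
ft_force: [-0.3, 0.4, -0.5]
grip_width: 0.184
grip_force: 55.0
```

```bash
python3 - <<'E'
from h import *
s=get_state(); print(s["time"],s["position"],s["ft_force"],s["torque"])
Rm=R.from_rotvec([.244,2.617,-.064]).as_matrix(); print(go([.4781,-.2971,.1636],Rm))
E
```

```text
30.2167 [ 0.477 -0.296  0.167] [-0.284  0.384 -0.544] [0.269 0.423 0.02 ]
('shift mm', array([ 0.2, -0.4,  3.3]), 'dr', array([ 0.   , -0.001, -0.   ]))
```

Call:
send_rows(
  xyz=[
    [0,0,0.6],
    [0,0,1.2],
    [0,0,1.8],
    [0,0,2.4],
    [0,0,3],
    [0,0,3.5],
    [0,0,3.5],
    [0,0,3.5],
    [0,0,3.5],
    [0,0,3.5],
  ],
  dr=[
    [0,0,0],
    [0,0,0],
    [0,0,0],
    [0,0,0],
    [0,0,0],
    [0,0,0],
    [0,0,0],
    [0,0,0],
    [0,0,0],
    [0,0,0],
  ],
)

```text
time: 31.05
position: [0.4781, -0.297, 0.1648]
tool_rot: [0.244, 2.618, -0.064]
ft_force: [-0.4, 0.7, -0.5]
grip_width: 0.183
grip_force: 55.0
```

Call:
send_rows(
  xyz=[
    [0,0,0.6],
    [0,0,1.2],
    [0,0,1.8],
    [0,0,2.4],
    [0,0,2.4],
    [0,0,2.4],
    [0,0,2.4],
    [0,0,2.4],
    [0,0,2.4],
    [0,0,2.4],
  ],
  dr=[
    [0,0,0],
    [0,0,0],
    [0,0,0],
    [0,0,0],
    [0,0,0],
    [0,0,0],
    [0,0,0],
    [0,0,0],
    [0,0,0],
    [0,0,0],
  ],
)

```text
time: 31.88
position: [0.4791, -0.2974, 0.1641]
tool_rot: [0.244, 2.617, -0.064]
ft_force: [-8.6, 4.3, 12.1]
grip_width: 0.179
grip_force: 55.0
```

Seated at its original depth. I'll release it and back off along the handle.

Call:
send_rows(
  xyz=[
    [0,0,-1.5],
    [0,0,-1.5],
    [0,0,-1.5],
    [0,0,-1.5],
    [0,0,-1.5],
    [0,0,-4],
    [0,0,-14],
    [0,0,-28],
    [0,0,-44],
    [0,0,-60],
  ],
  dr=[
    [0,0,0],
    [0,0,0],
    [0,0,0],
    [0,0,0],
    [0,0,0],
    [0,0,0],
    [0,0,0],
    [0,0,0],
    [0,0,0],
    [0,0,0],
  ],
  jaw=34,
)

```text
time: 32.72
position: [0.4497, -0.2916, 0.2159]
tool_rot: [0.244, 2.618, -0.064]
ft_force: [1.2, -0.3, 0.7]
grip_width: 0.389
grip_force: 0.0
```

Call:
send_rows(
  xyz=[
    [0,0,-8],
    [0,0,-18],
    [-5,0,-28],
    [-12,0,-36],
    [-20,0,-44],
    [-26,0,-50],
    [-30,0,-54],
    [-30,0,-54],
    [-30,0,-54],
    [-30,0,-54],
  ],
  dr=[
    [0,0,0],
    [0,0,0],
    [0,0,0],
    [0,0,0],
    [0,0,0],
    [0,0,0],
    [0,0,0],
    [0,0,0],
    [0,0,0],
    [0,0,0],
  ],
)

```text
time: 33.55
position: [0.4496, -0.2915, 0.2757]
tool_rot: [0.244, 2.619, -0.063]
ft_force: [-0.8, -0.0, -0.1]
grip_width: 0.388
grip_force: 0.0
```

```bash
python3 - <<'E'
from h import *
s=get_state(); print(s["time"],s["position"],s["joint_positions"],s["ft_force"])
S=cam("scene");C=cam("top"); a=cv2.imread("pics/scene0.png"); b=save("scene","s9")[:,:,::-1]; t=save("top","t9")[:,:,::-1]
def spoon(i,box):
    r0,r1,c0,c1=box; m=cv2.inRange(cv2.cvtColor(np.ascontiguousarray(i[r0:r1,c0:c1]),cv2.COLOR_BGR2HSV),(8,90,40),(28,255,255)); ys,xs=np.nonzero(m); return len(xs),xs.min()+c0,xs.max()+c0,ys.min()+r0,ys.max()+r0,xs.mean()+c0,ys.mean()+r0
for i in(a,b): print("spoon scene",spoon(i,(110,150,370,412)))
print("exp lid px top",proj(C,[.489,.215,.020]))
# lid: grey darker than tray inside the clear half
g=t[185:240,232:282]; m=(g.max(2)<118).astype(np.uint8); m=cv2.morphologyEx(m,cv2.MORPH_OPEN,np.ones((3,3)))
n,l,st,ce=cv2.connectedComponentsWithStats(m); i=1+st[1:,4].argmax(); print("lid",st[i],st[i,0]+232+st[i,2]/2,st[i,1]+185+st[i,3]/2)
for nm,box in(("jar",(180,245,350,400)),("teapot",(215,275,235,290)),("bowl",(350,400,280,330))):
    r0,r1,c0,c1=box; d=cv2.absdiff(a[r0:r1,c0:c1],np.ascontiguousarray(b[r0:r1,c0:c1])).max(2); print(nm,(d>40).sum())
E
```

```text
33.55 [ 0.45  -0.291  0.276] [ 0.714 -0.253 -0.03   2.06  -0.314  0.9    2.21 ] [-0.757 -0.014 -0.106]
spoon scene (136, np.int64(377), np.int64(406), np.int64(115), np.int64(143), np.float64(392.25), np.float64(128.73529411764707))
spoon scene (131, np.int64(377), np.int64(407), np.int64(115), np.int64(143), np.float64(391.8320610687023), np.float64(129.63358778625954))
exp lid px top (np.float64(256.3291703951413), np.float64(211.37753605082554))
lid [   5    4   43   41 1399] 258.5 209.5
jar 0
teapot 0
bowl 0
```

```bash
python3 -c "
from bench import *
print(close_job())"
```

```text
the job is handed in; nothing more can be done
None
```

The job is handed in at about 34 s: the lid is flat and within about 4 mm of the middle of the tray's clear half, the spoon is back in its stand tip down, and the cup, teapot, jar and bowl have not visibly moved. The vent plug reads about 9 mm down in the images (±1 mm) and stopped hard at 16 N, so I take it as fully down.

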